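# Make up a bolt set on the kitting post

## Robot

A 6-joint arm with a two-finger parallel gripper is mounted at the origin on the work surface. World frame = base frame: x ahead of the robot, y to its left, z up, the work surface at z = 0. Lengths are in mm, angles in rad, forces in N, time in s.
With the tool pointing down it reaches from about 150 to 775 mm from the base axis. Payload 6.1 kg.
Tool frame: the origin (TCP) lies midway between the tips of the shut fingers; the grasp point (between the pads) lies 19 mm behind it (ctrl.tcp_to_grasp is the distance from the TCP to the grasp point, in mm); z points along the fingers, x is the direction in which the jaws open and shut, and the axes are right-handed (so a half turn about z gives the same grasp; the last joint's range is limited). The gripper opens to 85 mm and grips with 20 to 120 N. Pads are 22 mm wide; open, the fingers measure 114 mm over their backs; the gripper's body (76 mm by 85 mm) begins 54 mm behind the grasp point. The pads swing forward as they close: fully open they stand 13 mm farther back than shut.
Start: joints at [1.194, 0.126, -0.04, 1.405, 0, 1.571], TCP at [193.164, 488.155, 231.295] pointing down, gripper open.
Joint ranges: [-2.72, 2.72], [-0.95, 1.95], [-1.27, 1.35], [-1.78, 2.02], [-1.46, 1.47], [-3.14, 3.14]. Speed limits (rad/s): [2.39, 2.39, 3.01, 3.14, 3.14, 3.14].

## Interface

Orientations are given as [roll, pitch, yaw] about the fixed x, y, z axes, in that order (R = Rz(yaw) Ry(pitch) Rx(roll)).
In Python, from plant import ctrl gives the robot as it stands.
- The arm moves only by the tool play_rows, never from a script. Its argument "rows" is a list of rows, each a list of 3 entries, a list of its own where there are three numbers: the shift along the tool's x, y, z in units of 0.2 m (1.0 is 0.2 m), then the turn, a rotation vector about the tool's x, y, z in units of 30 degrees (1.0 is 30 degrees), then the opening in per cent of the stroke, from 0 (shut) to 100 (fully open). In form: [[[x, y, z], [rx, ry, rz], claw], ...]. A call has 1 to 5 rows; each row shifts and turns the pose as measured when the row begins, along the tool's axes as they then stand; what a row does not reach is not made up. A row lasts 1/8 s, in which the tool goes at most 62.5 mm and 10.7 degrees, less where a joint would pass 70% of its speed; a pose out of reach is approached as far as the arm can. A call with a number of a shift or a turn outside -1 to 1 is refused whole. A call with a gripper value outside its range is refused whole. The fingers move at their own pace and stop on an object; "squeeze" is the grip in N (left out, the last holds). Time passes only in rows, so rows that do not move let the fingers close. It gives the time, the measured TCP pose, the force and the opening at its end, in the units of the state.
- ctrl.get_obs(): the state, without advancing time (a new reading comes with each control period).
- ctrl.camera(name): name is "side" or "top" or "wrist"; returns the picture (400x640x3 uint8, red, green, blue); there is no depth.
- ctrl.camera_model(name): a dict with "intrinsics" (3x3 intrinsics, pixels), "extrinsics" (4x4, takes a point from camera to world coordinates). Camera axes: x right, y down, z forward; pixel columns grow to the right and rows downward; lengths in mm; the calibration is good to about 2 mm. A picture is of the moment at which its call begins: read the wrist's pose just before it. camera_model takes no time and is no camera call; for the wrist camera it gives the pose at the moment of the call.
- ctrl.job_done(): hands the job in, once; it reports no verdict.
Trained networks look in the newest picture that a camera, given by its name, has taken for a name from the list of things; names that differ only in an ending like _2 or _b are one class to them, and where a whole thing is asked for, a point or a joint stands for the part that bears it (a point fixed in the world has none). Each returns a list of dicts, best first, with "conf" (0 to 1); they miss things now and then, are a little off and sometimes report something else, mostly with a low value. They report only what shows in the picture. A call takes as long as a camera call. They do not tell look-alikes from the thing itself.
- ctrl.cut_out(camera, thing): "region" (400x640 bool, what is visible of it).
- ctrl.landmark_of(camera, thing): "position" ([x, y, z] in mm, in world coordinates, good to about 4 mm: a listed point, or the origin of a listed thing).
The state is a dict: "time_s": time; "q": joint angles; "dq": joint speeds; "tau": joint torques, N m; "tool_pos": TCP position; "eef_rot": TCP orientation; "wrist_force": force on the tool from outside, world axes, zero at the start; "moment": the same for the moment, N m; "opening": finger opening in mm.
Only numpy, scipy, OpenCV 4.12 (cv2) and the standard library are available. Lean on these libraries where they do the work, as an engineer would, in place of code of your own. Each camera call takes 0.05 s, during which the arm holds its last target.

## Task

Make up one bolt set on the taller of the two kitting posts (the one with the round foot): slide over it first the square plate, then the spacer tube, then the round washer and last the hex nut, each lying flat on the one before. Leave the short post bare, and leave the blue bin, the white coupling and the red carton where they are.

Things in the scene. Friction and masses are not known exactly. Their poses are not given: they have to be found in the camera images.
- tall_post: Target. Fixed kitting stand with a ROUND grey foot (80 mm diameter, 10 mm high), on it a round seat (44 mm diameter, its top 22 mm above the bench), from which a smooth upright steel post of 14 mm diameter rises 50 mm (tip 72 mm above the bench; the last 8 mm taper to 6 mm diameter). Origin: on the post's axis at the bench surface; z up. The finished set has the undersides of plate, tube, washer and nut 22, 32, 54 and 60 mm above the bench.
- short_post: Not to be used. Fixed kitting stand with a SQUARE grey foot (76 x 76 mm, 10 mm high), the same seat, and a short 14 mm post that ends 47 mm above the bench. Origin: on the post's axis at the bench surface; z up.
- plate: Loose dark steel square plate washer, 60 x 60 mm and 10 mm thick, with a 26 mm round hole through its middle, lying flat. Origin: centre of its underside; x and y parallel to its sides, z up. About 0.22 kg.
- tube: Loose bright steel spacer tube standing on end, 38 mm outside diameter, 26 mm bore, 22 mm high. Origin: centre of its underside; z up along the bore. About 0.10 kg.
- washer: Loose bright steel round flat washer, 50 mm diameter, 26 mm hole, 6 mm thick, lying flat. Origin: centre of its underside; z up. About 0.07 kg.
- nut: Loose dark steel hex nut lying flat, 36 mm across its flats, 18 mm high, 22 mm bore: it slides over the 14 mm post without screwing. Origin: centre of its underside; its x axis points squarely at one of the six flats; z up. About 0.11 kg.
- bin: Bystander. Blue open plastic bin of steel bolts, 200 (x) x 110 (y) x 75 mm high, loose, about 1.2 kg. Origin: centre of its underside.
- coupling: Bystander. White plastic pipe coupling standing on end, 60 mm diameter, 55 mm high, loose. Origin: centre of its underside.
- carton: Bystander. Closed red carton with a pale label, 120 (x) x 70 (y) x 50 mm high, loose. Origin: centre of its underside.
Not all that is in view belongs to the job. What is shaped like the plate but pink or purple is not meant.

How it is judged (in metres and radians):
On the way, in this order (a step that is already met when the one before it is completed fails the run):
1. the square plate lies flat over the tall post, resting on the seat of the tall post (z of plate in the frame of tall_post between 0.019 and 0.025 m and horizontal distance between plate and tall_post below 0.01 m and angle between plate's own z axis and vertical below 0.1 rad), for 0.2 s.
2. the spacer tube lies flat over the tall post, resting on the square plate (all of step 1 and z of tube in the frame of tall_post between 0.029 and 0.035 m and horizontal distance between tube and tall_post below 0.01 m and angle between tube's own z axis and vertical below 0.1 rad), for 0.2 s.
3. the round washer lies flat over the tall post, resting on the spacer tube (all of step 2 and z of washer in the frame of tall_post between 0.051 and 0.057 m and horizontal distance between washer and tall_post below 0.01 m and angle between washer's own z axis and vertical below 0.1 rad), for 0.2 s.
4. the hex nut lies flat over the tall post, resting on the round washer (all of step 3 and z of nut in the frame of tall_post between 0.057 and 0.063 m and horizontal distance between nut and tall_post below 0.01 m and angle between nut's own z axis and vertical below 0.1 rad), for 0.2 s.
At the end, for the whole second after the job is handed in: Plate, tube, washer and nut are all over the tall post, in this order from the bottom, each within 3 mm of its seated height (undersides 22, 32, 54 and 60 mm above the bench), within 10 mm of the post's axis, level within 0.1 rad, and at rest (all of step 4 and linear speed of each of plate, tube, washer, nut below 0.02 m/s and angular speed of each of plate, tube, washer, nut below 0.2 rad/s); the robot touches nothing.
It fails at once if the blue bin is moved more than 30 mm (distance of bin from where it was at the start of the episode above 0.03 m).
It fails at once if the white coupling is moved more than 30 mm (distance of coupling from where it was at the start of the episode above 0.03 m).
It fails at once if the red carton is moved more than 30 mm (distance of carton from where it was at the start of the episode above 0.03 m).
It also fails if it takes over 128 s, if anything falls off the work surface, if the arm or the gripper's body presses on something with over 40 N, if the wrist force passes 120 N, or if a joint passes its speed limit or range.

## Working session

There is one attempt and no reset: what is moved stays moved. The work goes in short steps, Python scripts to look and compute and a tool call to move; the robot and the scene stay as the last step left them, time stands still between calls to the robot, and variables do not carry over. Pictures are saved under pics/ and viewed, and the job is handed in when it is done.

Besides the shell and the picture viewer there is one more tool, called after "Emit:" as name([rows], argument=value, ...), one row to a line, values as JSON. play_rows: Moves the arm, as the interface text tells. Shifts and turns lie within -1 to 1; 1 stands for 0.2 m of shift or 30 degrees of turn. Its arguments: {"type":"object","properties":{"rows":{"type":"array","items":{"type":"array"}},"squeeze":{"type":"number"}},"required":["rows"]}

```bash
mkdir -p pics; ls; python3 - <<'E'
from plant import ctrl
import cv2
print(ctrl.get_obs())
for n in ("top","side","wrist"):
    im=ctrl.camera(n); cv2.imwrite(f"pics/{n}0.png",im[:,:,::-1])
    m=ctrl.camera_model(n); print(n,m["intrinsics"],m["extrinsics"])
E
```

```text
pics
{'time_s': 0.0, 'q': array([ 1.19401184e+00,  1.26392312e-01, -4.06009601e-02,  1.40542636e+00,
       -5.30835989e-06,  1.57082862e+00]), 'dq': array([ 0.00052965,  0.00035743, -0.0001916 , -0.00031415,  0.00085224,
       -0.00040116]), 'tau': array([-3.86593128e-04, -4.35915148e+01,  3.52925420e+01,  1.74730027e-02,
       -1.12276582e-04,  1.81918672e-06]), 'tool_pos': array([193.01303906, 487.78548344, 230.52525655]), 'eef_rot': array([3.14158729e+00, 1.62330245e-03, 1.19397954e+00]), 'wrist_force': array([-0.36223505, -0.42355039, -0.70158079]), 'moment': array([ 0.01150414,  0.06481429, -0.00398984]), 'opening': 85.40014989486029}
top [[397.49510013   0.         317.8202521 ]
 [  0.         397.49510013 200.04703723]
 [  0.           0.           1.        ]] [[ 6.71318128e-03 -9.94798112e-01  1.01644718e-01  3.79211726e+02]
 [-9.99838048e-01 -4.98017956e-03  1.72937746e-02  7.59899732e+00]
 [-1.66976054e-02 -1.01744353e-01 -9.94670436e-01  1.12965848e+03]
 [ 0.00000000e+00  0.00000000e+00  0.00000000e+00  1.00000000e+00]]
side [[455.60090424   0.         327.77123177]
 [  0.         455.60090424 200.35032559]
 [  0.           0.           1.        ]] [[ 7.10180258e-01 -4.50206422e-01  5.41256111e-01 -1.58412749e+02]
 [-7.03946155e-01 -4.42971837e-01  5.55189844e-01 -6.93736878e+02]
 [-1.01888194e-02 -7.75300025e-01 -6.31510933e-01  8.38745248e+02]
 [ 0.00000000e+00  0.00000000e+00  0.00000000e+00  1.00000000e+00]]
wrist [[285.68796554   0.         321.31862978]
 [  0.         285.68796554 199.64021941]
 [  0.           0.           1.        ]] [[ 3.67459716e-01  8.92376809e-01  2.61986617e-01  1.26395291e+02]
 [ 9.30038415e-01 -3.52160870e-01 -1.04934590e-01  5.14459680e+02]
 [-1.37975922e-03  2.82216852e-01 -9.59349647e-01  3.72979471e+02]
 [ 0.00000000e+00  0.00000000e+00  0.00000000e+00  1.00000000e+00]]
```

View pics/top0.png

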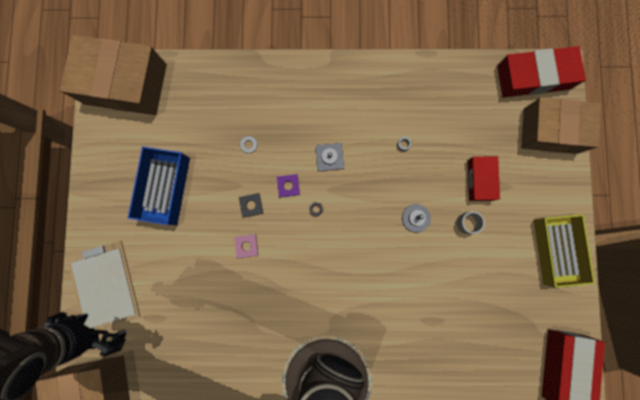

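View pics/side0.png

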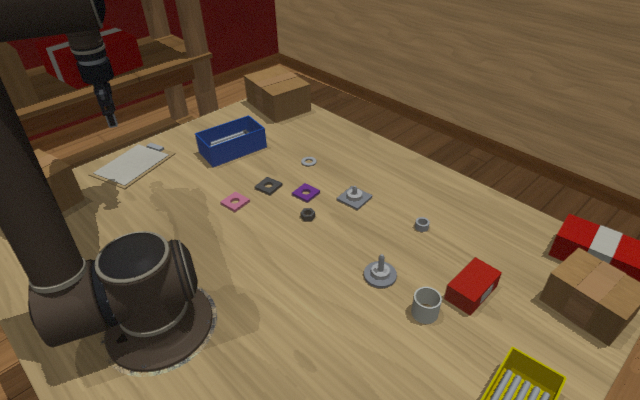

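View pics/wrist0.png

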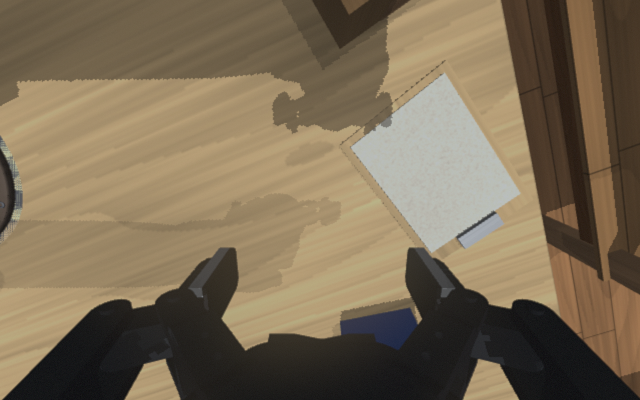

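The top view shows the dark plate at (251,205), with purple at (288,185) and pink at (246,246) as look-alikes. The washer is at (248,144), the nut at (316,209) and the tube at (404,144). The tall post with the round foot is at (416,218), and the short post with the square foot at (330,157). Next I'll measure all of these.

```bash
cat > h.py <<'E'
from plant import ctrl
import cv2, numpy as np
from scipy.spatial.transform import Rotation as R
def ray(cam,uv,z,m=None):
    m=m or ctrl.camera_model(cam); K=m["intrinsics"];T=m["extrinsics"]
    d=T[:3,:3]@np.linalg.inv(K)@np.array([uv[0],uv[1],1.]); o=T[:3,3]
    return o+d*(z-o[2])/d[2]
def proj(cam,p,m=None):
    m=m or ctrl.camera_model(cam); K=m["intrinsics"];T=m["extrinsics"]
    c=T[:3,:3].T@(np.asarray(p,float)-T[:3,3]); c=K@c; return c[:2]/c[2]
def save(n,im): cv2.imwrite(f"pics/{n}.png",im[:,:,::-1])
E
python3 - <<'E'
from h import *
for cam in("top","side"):
    im=ctrl.camera(cam)
    if cam=="top":
        a=cv2.resize(im[120:270,220:500],None,fx=2.8,fy=2.8,interpolation=cv2.INTER_CUBIC); save("topcrop",a)
    for n,h in(("plate",10),("tube",22),("washer",6),("nut",18),("tall_post",0),("short_post",0)):
        L=ctrl.landmark_of(cam,n); C=ctrl.cut_out(cam,n)
        for l in L[:3]: print(cam,n,"lm",round(l["conf"],2),np.round(l["position"],0), np.round(proj(cam,l["position"])))
        for c in C[:3]:
            ys,xs=np.nonzero(c["region"]); print("   cut",round(c["conf"],2),len(xs),xs.mean().round(1),ys.mean().round(1),ray(cam,(xs.mean(),ys.mean()),h/2).round(0))
E
```

```text
top plate lm 0.84 [478. 215.   1.] [252. 206.]
top plate lm 0.77 [364. 227.  -2.] [247. 246.]
top plate lm 0.64 [537. 109.   0.] [290. 185.]
   cut 0.9 397 249.7 205.0 [479. 221.   5.]
   cut 0.82 466 245.5 245.7 [364. 230.   5.]
   cut 0.6 353 287.4 186.1 [534. 114.   5.]
top tube lm 0.48 [ 664. -219.   -3.] [403. 143.]
top washer lm 0.61 [657. 233.  -0.] [247. 144.]
   cut 0.68 175 247.9 144.5 [655. 231.   3.]
top nut lm 0.57 [470.  31.   2.] [316. 209.]
   cut 0.57 110 315.1 208.8 [469.  35.   9.]
top tall_post lm 0.68 [ 445. -250.   -2.] [415. 218.]
   cut 0.75 600 415.9 218.1 [ 445. -251.    0.]
top short_post lm 0.8 [620.  -1.   2.] [328. 157.]
top short_post lm 0.28 [480. 216.  -0.] [252. 205.]
side plate lm 0.79 [536. 112.  -4.] [306. 195.]
side plate lm 0.65 [367. 230.  -2.] [236. 203.]
side plate lm 0.54 [481. 220.  -0.] [268. 186.]
   cut 0.78 343 267.9 185.8 [478. 218.   5.]
   cut 0.68 310 234.6 201.1 [364. 229.   5.]
   cut 0.51 340 305.3 192.7 [535. 112.   5.]
side tube lm 0.51 [ 660. -222.   -3.] [423. 228.]
side tube lm 0.3 [468.  33.   4.] [307. 216.]
   cut 0.76 180 421.4 224.1 [ 657. -218.   11.]
   cut 0.32 255 268.6 185.4 [476. 211.  11.]
side washer lm 0.41 [656. 232.   1.] [308. 161.]
   cut 0.45 91 308.1 160.9 [656. 231.   3.]
   cut 0.48 145 306.8 214.0 [469.  34.   9.]
side tall_post lm 0.65 [ 447. -253.    1.] [381. 275.]
   cut 0.79 737 379.4 273.3 [ 451. -245.    0.]
side short_post lm 0.61 [623.  -7.  -3.] [355. 199.]
   cut 0.89 497 354.1 197.6 [624.  -2.   0.]
```

View pics/topcrop.png

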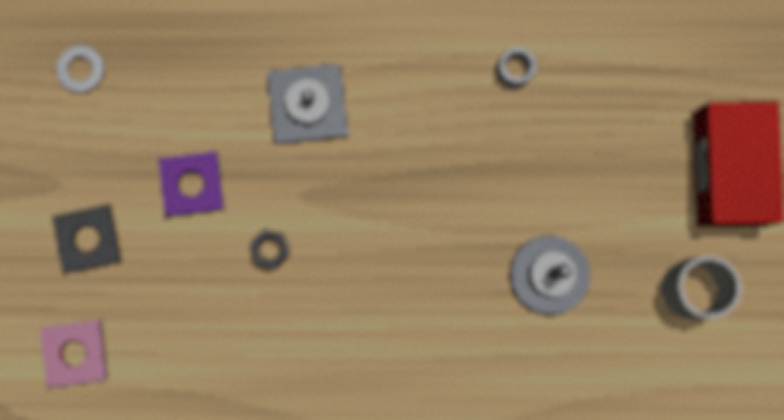

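The dark plate is the job's plate. In the crop it is at (87,239), and the other two squares at (190,184) and (73,352) are clearly purple and pink. Next come the plate and nut orientations and a move helper.

```bash
cat >> h.py <<'E'
def go(x,y,z,yaw,pr=True):
    o=ctrl.get_obs(); p=o["tool_pos"]; Rc=R.from_euler("xyz",o["eef_rot"])
    Rt=R.from_euler("xyz",[np.pi,0,yaw])
    s=Rc.inv().apply(np.array([x,y,z])-p)/200; w=(Rc.inv()*Rt).as_rotvec()/np.radians(30)
    print("t",round(o["time_s"],2),"tcp",p.round(1),"rpy",o["eef_rot"].round(3),"F",o["wrist_force"].round(1),"open",round(o["opening"],1))
    print("  shift",s.round(3),"turn",w.round(3), "rows>=",max(np.linalg.norm(s)/.3125,np.linalg.norm(w)/.356).round(2))
E
python3 - <<'E'
from h import *
im=ctrl.camera("top")
c=[c for c in ctrl.cut_out("top","plate")]
for k in c:
    ys,xs=np.nonzero(k["region"])
    if abs(xs.mean()-250)<6 and abs(ys.mean()-205)<6:
        P=np.array([ray("top",(u,v),5)[:2] for u,v in zip(xs,ys)],np.float32)
        print(cv2.minAreaRect(P))
go(479,218,190,0.0); print(ctrl.get_obs()["q"])
E
```

```text
((478.5535583496094, 220.16844177246094), (60.914756774902344, 61.903724670410156), 13.349798202514648)
t 1.55 tcp [193.2 488.1 231.3] rpy [-3.142  0.     1.194] F [ 0.  -0.4 -0.4] open 85.4
  shift [-0.73   1.826  0.206] turn [0.   0.   2.28] rows>= 6.41
[ 1.19398896e+00  1.25822892e-01 -3.96053000e-02  1.40541731e+00
  6.87314249e-06  1.57077348e+00]
```

```bash
cat >> h.py <<'E'
def plan(x,y,z,yaw,n=None):
    go(x,y,z,yaw)
    o=ctrl.get_obs(); p=o["tool_pos"]; Rc=R.from_euler("xyz",o["eef_rot"]); Rt=R.from_euler("xyz",[np.pi,0,yaw])
    w=(Rc.inv()*Rt).as_rotvec(); d=np.array([x,y,z])-p
    n=n or int(np.ceil(max(np.linalg.norm(d)/55,np.degrees(np.linalg.norm(w))/9.5,1)))
    for i in range(n):
        print("  ",(( Rc*R.from_rotvec(w*i/n)).inv().apply(d/n)/200).round(3).tolist(),(w/n/np.radians(30)).round(3).tolist())
E
python3 -c "
from h import *
plan(460,214,190,.232)"
```

```text
t 1.55 tcp [193.2 488.1 231.3] rpy [-3.142  0.     1.194] F [ 0.  -0.4 -0.4] open 85.4
  shift [-0.784  1.745  0.206] turn [0.    0.    1.837] rows>= 6.16
   [-0.112, 0.249, 0.029] [0.0, 0.0, 0.262]
   [-0.077, 0.262, 0.029] [0.0, 0.0, 0.262]
   [-0.04, 0.27, 0.029] [0.0, 0.0, 0.262]
   [-0.003, 0.273, 0.029] [0.0, 0.0, 0.262]
   [0.035, 0.271, 0.029] [0.0, 0.0, 0.262]
   [0.072, 0.264, 0.029] [0.0, 0.0, 0.262]
   [0.107, 0.251, 0.029] [0.0, 0.0, 0.262]
```

Emit:
play_rows([
  [[-0.11,0.25,0.03],[0,0,0.26],100],
  [[-0.08,0.26,0.03],[0,0,0.26],100],
  [[-0.04,0.27,0.03],[0,0,0.26],100],
  [[0,0.27,0.03],[0,0,0.26],100],
  [[0.035,0.27,0.03],[0,0,0.26],100],
], squeeze=40)

```text
time_s: 2.17
tool_pos: [385.8, 290.8, 200.6]
eef_rot: [-3.14, -0.003, 0.5]
wrist_force: [-0.1, -1.0, -0.0]
opening: 85.5
```

```bash
python3 -c "
from h import *
plan(479,218,190,.232)"
```

```text
t 2.17 tcp [385.8 290.8 200.6] rpy [-3.14e+00 -3.00e-03  5.00e-01] F [-0.1 -1.  -0. ] open 85.5
  shift [0.234 0.543 0.053] turn [-0.003 -0.005  0.513] rows>= 1.9
   [0.078, 0.181, 0.018] [-0.001, -0.002, 0.171]
   [0.094, 0.173, 0.018] [-0.001, -0.002, 0.171]
   [0.109, 0.164, 0.018] [-0.001, -0.002, 0.171]
```

Emit:
play_rows([
  [[0.08,0.18,0.04],[0,0,0.17],100],
  [[0.09,0.17,0.04],[0,0,0.17],100],
  [[0.11,0.16,0.04],[0,0,0.17],100],
  [[0,0,0],[0,0,0],100],
])

```text
time_s: 2.68
tool_pos: [482.6, 213.5, 175.7]
eef_rot: [-3.14, -0.003, 0.218]
wrist_force: [-0.4, 0.3, -0.2]
opening: 85.3
```

```bash
cat >> h.py <<'E'
def look(name,h,pic,near=None):
    "wrist cut-out of a thing, contour at height h -> world"
    m=ctrl.camera_model("wrist"); im=ctrl.camera("wrist"); save(pic,im)
    for k in ctrl.cut_out("wrist",name)[:4]:
        r=k["region"].astype(np.uint8); cs,_=cv2.findContours(r,cv2.RETR_EXTERNAL,cv2.CHAIN_APPROX_NONE)
        c=max(cs,key=cv2.contourArea)[:,0,:]
        P=np.array([ray("wrist",u,h,m)[:2] for u in c],np.float32)
        (ex,ey),er=cv2.minEnclosingCircle(P)
        b=cv2.boundingRect(c)
        mr=cv2.minAreaRect(P)
        print(name,round(k["conf"],2),"px",c.mean(0).round(0),"n",r.sum(),"circ",np.round([ex,ey,2*er],1),"rect",np.round(mr[0],1),np.round(mr[1],1),round(mr[2],1))
    for l in ctrl.landmark_of("wrist",name)[:3]: print("   lm",round(l["conf"],2),np.round(l["position"],1))
E
python3 -c "
from h import *
go(479,218,-1,.232)
look('plate',10,'w1')"
```

```text
t 2.67 tcp [482.6 213.5 175.7] rpy [-3.14e+00 -3.00e-03  2.18e-01] F [-0.4  0.3 -0.2] open 85.3
  shift [-0.015 -0.024  0.884] turn [-0.004 -0.005 -0.027] rows>= 2.83
plate 0.76 px [321. 178.] n 2680 circ [481.7 218.9  82.5] rect [481.5 219.2] [61.6 62.5] 10.9
plate 0.73 px [347. 270.] n 2162 circ [537.1 114.5  84.9] rect [537.1 115.1] [61.4 65.7] 6.9
plate 0.72 px [218. 146.] n 3015 circ [366.7 228.9  82.5] rect [367. 229.] [62.9 61.4] 7.2
   lm 0.94 [536.2 112.7   1.6]
   lm 0.76 [481.7 220.4  -0.6]
   lm 0.63 [362.7 228.6   1.1]
```

View pics/w1.png

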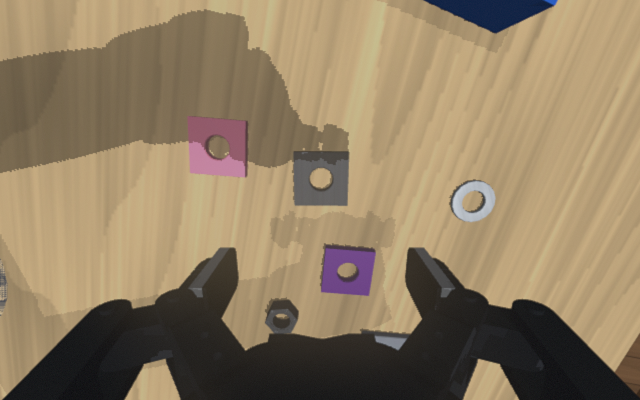

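```bash
python3 -c "
from h import *
print(ray('wrist',(320.5,178),8))
plan(481,219,30,.2)"
```

```text
[479.40528246 220.88367784   8.        ]
t 2.83 tcp [481.  215.4 176.8] rpy [-3.139 -0.004  0.222] F [-0.4 -0.2 -0.1] open 85.4
  shift [ 0.001 -0.016  0.734] turn [-0.005 -0.007  0.042] rows>= 2.35
   [0.0, -0.005, 0.245] [-0.002, -0.002, 0.014]
   [0.001, -0.005, 0.245] [-0.002, -0.002, 0.014]
   [0.001, -0.006, 0.245] [-0.002, -0.002, 0.014]
```

Emit:
play_rows([
  [[0,-0.01,0.245],[0,0,0.02],100],
  [[0,-0.005,0.245],[0,0,0.02],100],
  [[0,-0.005,0.24],[0,0,0],100],
  [[0,0,0],[0,0,0],100],
])

```text
time_s: 3.32
tool_pos: [479.2, 224.7, 31.0]
eef_rot: [-3.136, -0.01, 0.21]
wrist_force: [0.4, -0.1, 1.2]
opening: 85.3
```

```bash
python3 -c "
from h import *
plan(480.5,219.5,-1,.205,3)
look('plate',10,'w2')"
```

```text
t 3.33 tcp [479.2 224.7  31. ] rpy [-3.136 -0.01   0.21 ] F [ 0.4 -0.1  1.2] open 85.3
  shift [-0.     0.028  0.16 ] turn [-0.01  -0.018  0.009] rows>= 0.52
   [-0.0, 0.009, 0.053] [-0.003, -0.006, 0.003]
   [0.0, 0.009, 0.053] [-0.003, -0.006, 0.003]
   [0.0, 0.009, 0.053] [-0.003, -0.006, 0.003]
plate 0.81 px [136. 189.] n 10093 circ [368.2 229.2  87.8] rect [367.9 229.3] [64.7 61.2] 7.9
plate 0.61 px [322. 242.] n 7933 circ [480.9 219.3  84.6] rect [481.1 219.8] [59.9 62.6] 12.1
   lm 0.82 [362.  224.8  -1.1]
   lm 0.56 [4.816e+02 2.191e+02 3.000e-01]
```

View pics/w2.png

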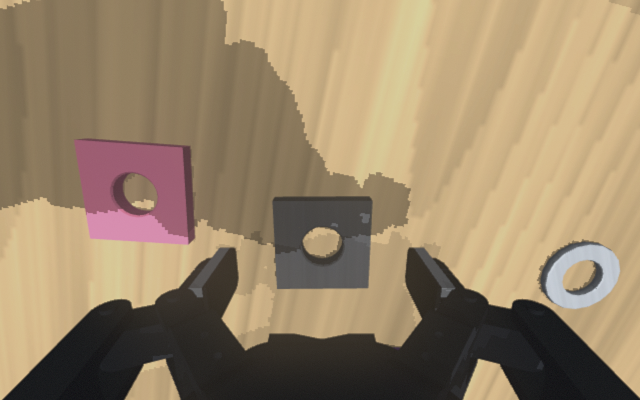

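The dark plate sits between the jaws at pixel (322,242) and is square to them. I'll go down.

Emit:
play_rows([
  [[0,0.012,0.053],[-0.01,-0.01,0],100],
  [[0,0.01,0.053],[0,-0.01,0],100],
  [[0,0.005,0.05],[0,0,0],100],
  [[0,0,0],[0,0,0],100],
])

```text
time_s: 3.98
tool_pos: [488.0, 221.9, 7.2]
eef_rot: [-3.139, -0.015, 0.209]
wrist_force: [-0.0, 0.3, 1.3]
opening: 85.3
```

```bash
python3 -c "
from h import *
plan(480.8,219.5,-1,.205,1)"
```

```text
t 3.98 tcp [488.  221.9   7.2] rpy [-3.139 -0.015  0.209] F [-0.   0.3  1.3] open 85.3
  shift [-0.039  0.004  0.041] turn [-0.006 -0.028  0.007] rows>= 0.18
   [-0.039, 0.004, 0.041] [-0.006, -0.028, 0.007]
```

Emit:
play_rows([
  [[-0.02,0,0.01],[0,-0.02,0],100],
  [[-0.015,0.005,0.01],[0,-0.01,0],100],
  [[0,0,0],[0,0,0],100],
])

```text
time_s: 4.35
tool_pos: [481.0, 219.2, 3.0]
eef_rot: [-3.138, 0.002, 0.208]
wrist_force: [-0.1, -0.1, 0.5]
opening: 85.6
```

```bash
python3 -c "
from h import *
plan(480.8,219.5,-1,.205,1)
look('plate',10,'w3')
plan(480.8,219.5,-1,.205,1)"
```

```text
t 4.35 tcp [481.  219.2   3. ] rpy [-3.138e+00  2.000e-03  2.080e-01] F [-0.1 -0.1  0.5] open 85.6
  shift [-0.    -0.001  0.02 ] turn [-0.006  0.004  0.007] rows>= 0.06
   [-0.0, -0.001, 0.02] [-0.006, 0.004, 0.007]
plate 0.89 px [322. 253.] n 11289 circ [481.2 219.   84.4] rect [481.  219.5] [60.5 63.9] 12.7
plate 0.84 px [100. 191.] n 14620 circ [368.4 229.1  87.7] rect [368.1 229.2] [65.7 61.9] 7.9
   lm 0.73 [360.2 227.6  -0.9]
   lm 0.61 [484.5 218.3  -0.9]
t 4.5 tcp [481.3 219.5   3.2] rpy [-3.138e+00  1.000e-03  2.090e-01] F [ 1.  -0.3  0.1] open 85.3
  shift [-0.002 -0.001  0.021] turn [-0.006  0.003  0.007] rows>= 0.07
   [-0.002, -0.001, 0.021] [-0.006, 0.003, 0.007]
```

Emit:
play_rows([
  [[0,0,0.02],[0,0,0],100],
  [[0,0,0],[0,0,0],60],
  [[0,0,0],[0,0,0],60],
  [[0,0,0],[0,0,0],60],
  [[0,0,0],[0,0,0],60],
], squeeze=50)

```text
time_s: 5.12
tool_pos: [481.8, 219.7, -0.2]
eef_rot: [-3.138, 0.0, 0.209]
wrist_force: [0.8, 0.9, -0.1]
opening: 58.3
```

```bash
python3 -c "
from h import *
go(480.8,219.5,-1,.205)
save('w4',ctrl.camera('wrist'))"
```

```text
t 5.12 tcp [ 4.818e+02  2.197e+02 -2.000e-01] rpy [-3.138  0.     0.209] F [ 0.8  0.9 -0.1] open 58.3
  shift [-0.005  0.     0.004] turn [-0.007  0.     0.007] rows>= 0.03
```

View pics/w4.png

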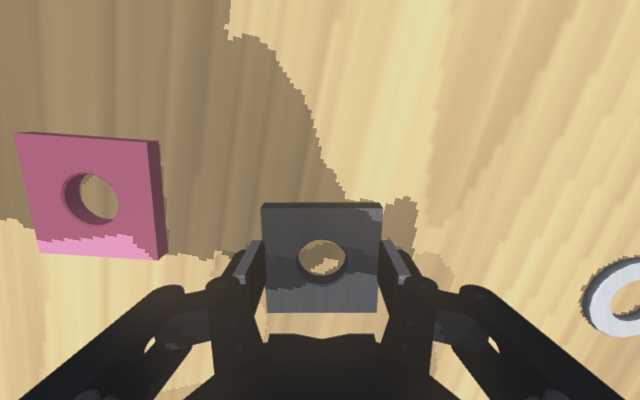

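The jaws hold the plate at (322,258). I'll lift it.

Emit:
play_rows([
  [[0,0,0],[0,0,0],40],
  [[0,0,-0.1],[0,0,0],40],
  [[0,0,-0.2],[0,0,0],40],
  [[0,0,-0.25],[0,0,0],40],
  [[0,0,0],[0,0,0],40],
], squeeze=60)

```text
time_s: 5.8
tool_pos: [480.2, 218.6, 110.2]
eef_rot: [-3.139, 0.006, 0.209]
wrist_force: [-0.1, 0.1, -2.5]
opening: 57.7
```

```bash
python3 -c "
from h import *
save('w5',ctrl.camera('wrist'))
L=ctrl.landmark_of('wrist','plate')
print([(round(l['conf'],2),l['position'].round(1)) for l in L])
plan(447,-251,180,-.45)"
```

```text
Traceback (most recent call last):
AttributeError: 'list' object has no attribute 'round'. Did you mean: 'count'?
```

View pics/w5.png

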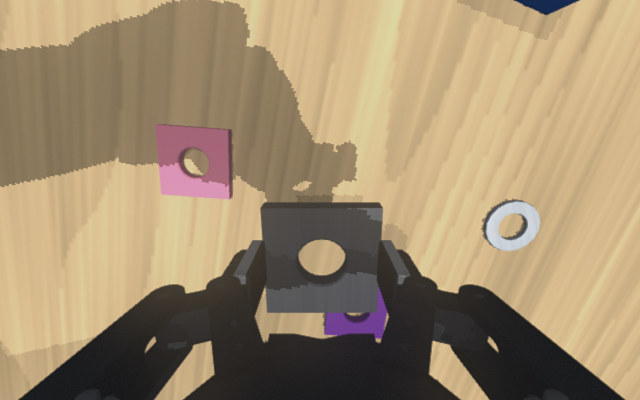

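```bash
cat >> h.py <<'E'
def intool(pw):
    o=ctrl.get_obs(); return R.from_euler("xyz",o["eef_rot"]).inv().apply(np.asarray(pw)-o["tool_pos"])
E
python3 -c "
from h import *
z=ctrl.get_obs()['tool_pos'][2]+10
print(intool(ray('wrist',(321.5,258),z)))
plan(447,-251,130,-.4)"
```

```text
[  0.19189894  -1.62283562 -10.00155862]
t 5.9 tcp [477.9 217.5 106.2] rpy [-3.141  0.012  0.209] F [-0.6 -0.5 -2.1] open 57.8
  shift [-0.638  2.26  -0.114] turn [0.005 0.023 1.162] rows>= 7.52
   [-0.071, 0.251, -0.013] [0.001, 0.003, 0.129]
   [-0.054, 0.255, -0.013] [0.001, 0.003, 0.129]
   [-0.036, 0.258, -0.013] [0.001, 0.003, 0.129]
   [-0.019, 0.26, -0.013] [0.001, 0.003, 0.129]
   [-0.001, 0.261, -0.013] [0.001, 0.003, 0.129]
   [0.017, 0.26, -0.013] [0.001, 0.003, 0.129]
   [0.034, 0.259, -0.013] [0.001, 0.003, 0.129]
   [0.052, 0.256, -0.013] [0.001, 0.003, 0.129]
   [0.069, 0.252, -0.013] [0.001, 0.003, 0.129]
```

Emit:
play_rows([
  [[-0.07,0.25,-0.03],[0,0,0.13],40],
  [[-0.055,0.255,-0.03],[0,0,0.13],40],
  [[-0.035,0.26,-0.03],[0,0,0.13],40],
  [[-0.02,0.26,-0.03],[0,0,0.13],40],
  [[0,0.26,-0.03],[0,0,0.13],40],
])

```text
time_s: 6.52
tool_pos: [454.8, -46.9, 127.1]
eef_rot: [3.134, 0.027, -0.134]
wrist_force: [0.7, 0.6, -2.0]
opening: 57.4
```

```bash
python3 -c "
from h import *
plan(447,-251,150,-.4)"
```

```text
t 6.53 tcp [454.8 -46.9 127.1] rpy [ 3.134  0.027 -0.134] F [ 0.7  0.6 -2. ] open 57.4
  shift [ 0.095  1.018 -0.11 ] turn [0.021 0.049 0.508] rows>= 3.29
   [0.024, 0.254, -0.027] [0.005, 0.012, 0.127]
   [0.041, 0.252, -0.028] [0.005, 0.012, 0.127]
   [0.058, 0.249, -0.028] [0.005, 0.012, 0.127]
   [0.074, 0.244, -0.028] [0.005, 0.012, 0.127]
```

Emit:
play_rows([
  [[0.025,0.26,-0.05],[0,0.01,0.12],40],
  [[0.04,0.26,-0.05],[0,0.01,0.12],40],
  [[0.06,0.26,-0.04],[0,0.01,0.12],40],
  [[0.06,0.26,-0.02],[0,0.01,0.12],40],
  [[0.04,0.24,0],[0,0,0.05],40],
])

```text
time_s: 7.15
tool_pos: [426.6, -312.2, 151.3]
eef_rot: [3.131, 0.017, -0.422]
wrist_force: [1.3, 0.1, -2.0]
opening: 57.6
```

Emit:
play_rows([
  [[0,0.06,0],[0,0,0],40],
  [[0,0,0],[0,0,0],40],
])

```text
time_s: 7.4
tool_pos: [419.1, -324.9, 147.2]
eef_rot: [3.132, 0.024, -0.427]
wrist_force: [-0.1, 0.3, -1.6]
opening: 57.8
```

```bash
python3 -c "
from h import *
look('tall_post',0,'w6')
go(447,-251,130,-.4)"
```

```text
tall_post 0.96 px [320. 104.] n 5928 circ [ 447.4 -250.1   82.1] rect [ 447.7 -250. ] [80.3 80.8] 63.0
   lm 0.9 [ 449.4 -248.7    1.3]
t 7.55 tcp [ 420.  -323.8  148.2] rpy [ 3.132  0.022 -0.424] F [-0.7  1.2 -1.7] open 57.7
  shift [-0.025 -0.388  0.088] turn [ 0.018  0.043 -0.045] rows>= 1.28
```

View pics/w6.png

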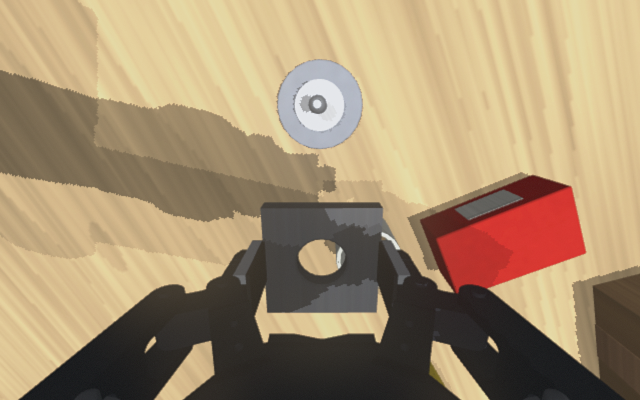

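```bash
cat >> h.py <<'E'
def post():
    m=ctrl.camera_model("wrist"); 
    for k in ctrl.cut_out("wrist","tall_post")[:1]:
        r=k["region"].astype(np.uint8); cs,_=cv2.findContours(r,cv2.RETR_EXTERNAL,cv2.CHAIN_APPROX_NONE)
        c=max(cs,key=cv2.contourArea)[:,0,:]
        P=np.array([ray("wrist",u,10,m)[:2] for u in c],np.float32)
        print("foot",[np.round(v,1) for v in cv2.fitEllipse(P)])
E
python3 -c "
from h import *
im=ctrl.camera('wrist'); post()
print(ray('wrist',(317.5,104),72))
print(intool(ray('wrist',(321.5,258),ctrl.get_obs()['tool_pos'][2]+10)))
save('c1',cv2.resize(im[50:160,260:380],None,fx=5,fy=5))
plan(447.5,-250.5,140,-.42)"
```

```text
foot [array([ 447.7, -250.5]), array([77.1, 77.8]), np.float64(67.6)]
[ 448.92163431 -249.98798579   72.        ]
[  0.20617836  -1.61692887 -10.02326203]
t 7.65 tcp [ 420.4 -323.8  148.8] rpy [ 3.132  0.021 -0.423] F [-0.3  0.3 -2.5] open 57.6
  shift [-0.026 -0.39   0.041] turn [ 0.019  0.04  -0.006] rows>= 1.26
   [-0.013, -0.195, 0.02] [0.01, 0.02, -0.003]
   [-0.013, -0.195, 0.021] [0.01, 0.02, -0.003]
```

View pics/c1.png

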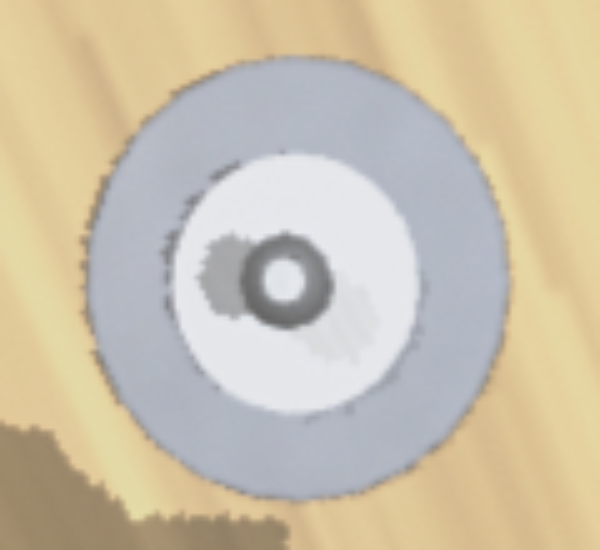

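The post is central on its foot, with its tip at about (317,106). I'll move over it.

Emit:
play_rows([
  [[-0.01,-0.19,0.04],[0.01,0.02,0],40],
  [[-0.01,-0.17,0.05],[0.01,0.02,0],40],
  [[0,-0.02,0.05],[0,0,0],40],
  [[0,0,0.02],[0,0,0],40],
  [[0,0,0],[0,0,0],40],
])

```text
time_s: 8.28
tool_pos: [450.0, -248.9, 116.8]
eef_rot: [3.142, -0.004, -0.418]
wrist_force: [-0.2, -0.4, -2.2]
opening: 57.7
```

```bash
python3 -c "
from h import *
plan(447.2,-251.7,100,-.42)
im=ctrl.camera('wrist'); save('w7',cv2.resize(im[180:330,200:440],None,fx=3,fy=3))
plan(447.2,-251.7,100,-.42)"
```

```text
t 8.28 tcp [ 450.  -248.9  116.8] rpy [ 3.142 -0.004 -0.418] F [-0.2 -0.4 -2.2] open 57.7
  shift [-0.007  0.019  0.084] turn [ 0.    -0.007  0.004] rows>= 0.28
   [-0.007, 0.019, 0.084] [0.0, -0.007, 0.004]
t 8.32 tcp [ 450.1 -249.1  116.9] rpy [ 3.142 -0.004 -0.418] F [-0.2  0.1 -1.8] open 57.3
  shift [-0.008  0.018  0.085] turn [ 0.    -0.007  0.003] rows>= 0.28
   [-0.008, 0.018, 0.085] [0.0, -0.007, 0.003]
```

View pics/w7.png

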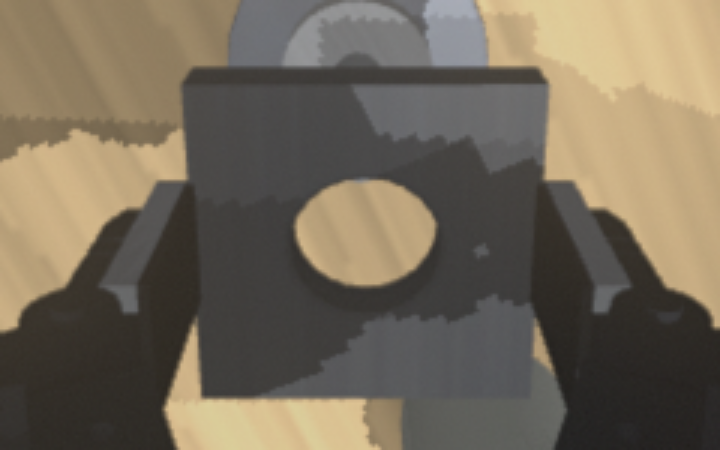

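Emit:
play_rows([
  [[-0.008,0.018,0.06],[0,-0.01,0],40],
  [[0,0,0.02],[0,0,0],40],
  [[0,0,0],[0,0,0],40],
])

```text
time_s: 8.7
tool_pos: [446.7, -253.4, 100.0]
eef_rot: [3.141, 0.002, -0.421]
wrist_force: [0.4, 0.1, -2.4]
opening: 57.6
```

```bash
python3 -c "
from h import *
plan(447.2,-251.7,85,-.42)"
```

```text
t 8.7 tcp [ 446.7 -253.4  100. ] rpy [ 3.141e+00  2.000e-03 -4.210e-01] F [ 0.4  0.1 -2.4] open 57.6
  shift [-0.001 -0.009  0.075] turn [ 0.001  0.003 -0.001] rows>= 0.24
   [-0.001, -0.009, 0.075] [0.001, 0.003, -0.001]
```

Emit:
play_rows([
  [[0,-0.008,0.04],[0,0,0],40],
  [[0,0,0.03],[0,0,0],40],
  [[0,0,0.03],[0,0,0],40],
  [[0,0,0],[0,0,0],40],
])

```text
time_s: 9.2
tool_pos: [447.3, -251.9, 78.5]
eef_rot: [3.141, 0.002, -0.421]
wrist_force: [0.5, 0.1, -1.0]
opening: 57.3
```

```bash
python3 -c "
from h import *
plan(447.2,-251.7,60,-.42)
im=ctrl.camera('wrist'); save('w8',cv2.resize(im[180:330,200:440],None,fx=3,fy=3))
"
```

```text
t 9.2 tcp [ 447.3 -251.9   78.5] rpy [ 3.141e+00  2.000e-03 -4.210e-01] F [ 0.5  0.1 -1. ] open 57.3
  shift [-0.001 -0.001  0.092] turn [ 0.001  0.003 -0.001] rows>= 0.3
   [-0.001, -0.001, 0.092] [0.001, 0.003, -0.001]
```

View pics/w8.png

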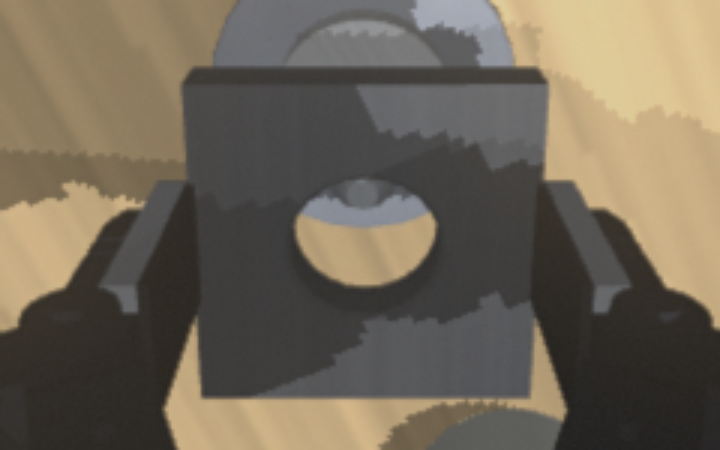

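```bash
python3 -c "
from h import *
t=ray('wrist',(320.3,243.5),72)
z=ctrl.get_obs()['tool_pos'][2]+10
h=ray('wrist',(322,257.7),z)
print(t,h,intool(t),intool(h))
"
```

```text
[ 447.74421131 -250.06957471   72.        ] [ 448.58432998 -250.54283763   88.75087049] [-0.49593325 -1.89073249  6.75095277] [  0.44250599  -1.7968614  -10.00112052]
```

The post tip shows through the hole at (320,243), within 1 mm of centre. I'll lower.

Emit:
play_rows([
  [[-0.003,0,0.06],[0,0,0],40],
  [[0,0,0.06],[0,0,0],40],
  [[0,0,0.05],[0,0,0],40],
  [[0,0,0],[0,0,0],40],
])

```text
time_s: 9.75
tool_pos: [446.6, -251.6, 42.1]
eef_rot: [3.141, 0.002, -0.421]
wrist_force: [0.2, -0.2, -2.0]
opening: 58.1
```

```bash
python3 -c "
from h import *
plan(447.2,-251.7,23,-.42)"
```

```text
t 9.75 tcp [ 446.6 -251.6   42.1] rpy [ 3.141e+00  2.000e-03 -4.210e-01] F [ 0.2 -0.2 -2. ] open 58.1
  shift [ 0.003 -0.001  0.096] turn [ 0.001  0.003 -0.001] rows>= 0.31
   [0.003, -0.001, 0.096] [0.001, 0.003, -0.001]
```

Emit:
play_rows([
  [[0.003,0,0.04],[0,0,0],40],
  [[0,0,0.03],[0,0,0],40],
  [[0,0,0.015],[0,0,0],40],
  [[0,0,0.008],[0,0,0],40],
  [[0,0,0],[0,0,0],40],
])

```text
time_s: 10.38
tool_pos: [447.6, -252.1, 22.7]
eef_rot: [3.141, 0.001, -0.421]
wrist_force: [1.1, -0.2, -2.4]
opening: 57.7
```

```bash
python3 -c "
from h import *
plan(447.2,-251.7,22,-.42)
im=ctrl.camera('wrist'); save('w9',cv2.resize(im[180:330,200:440],None,fx=3,fy=3))
"
```

```text
t 10.38 tcp [ 447.6 -252.1   22.7] rpy [ 3.141e+00  1.000e-03 -4.210e-01] F [ 1.1 -0.2 -2.4] open 57.7
  shift [-0.003 -0.001  0.003] turn [ 0.001  0.001 -0.001] rows>= 0.01
   [-0.003, -0.001, 0.003] [0.001, 0.001, -0.001]
```

View pics/w9.png

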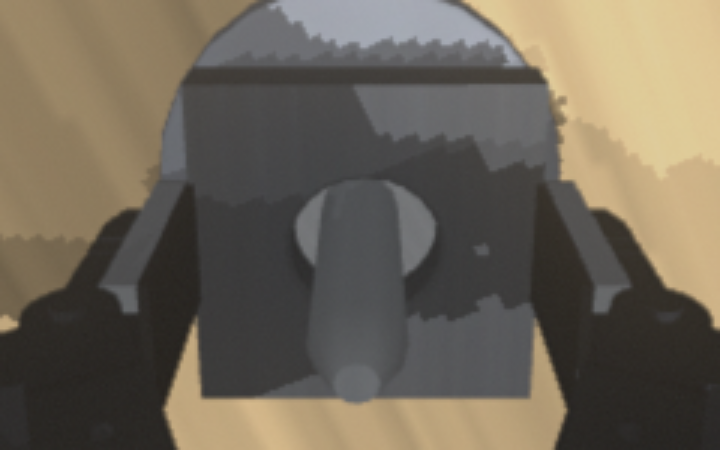

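The plate is over the post at about seat height. I'll release it.

Emit:
play_rows([
  [[0,0,0.005],[0,0,0],40],
  [[0,0,0],[0,0,0],85],
  [[0,0,0],[0,0,0],85],
  [[0,0,0],[0,0,0],85],
  [[0,0,0],[0,0,0],85],
])

```text
time_s: 11.05
tool_pos: [448.8, -252.8, 23.1]
eef_rot: [3.141, -0.002, -0.421]
wrist_force: [0.6, -0.7, -0.5]
opening: 72.2
```

```bash
python3 -c "
from h import *
go(447.2,-251.7,22,-.42)
im=ctrl.camera('wrist'); save('w10',cv2.resize(im[180:330,200:440],None,fx=3,fy=3))
z=32
plan(447,-251,140,-.42)
"
```

```text
t 11.05 tcp [ 448.8 -252.8   23.1] rpy [ 3.141e+00 -2.000e-03 -4.210e-01] F [ 0.6 -0.7 -0.5] open 72.2
  shift [-0.009 -0.002  0.006] turn [ 0.001 -0.005 -0.001] rows>= 0.04
t 11.1 tcp [ 448.8 -252.8   23.1] rpy [ 3.141e+00 -2.000e-03 -4.210e-01] F [-0.4 -0.  -0.2] open 72.5
  shift [-0.01  -0.004 -0.584] turn [ 0.001 -0.005 -0.001] rows>= 1.87
   [-0.003, -0.001, -0.195] [0.0, -0.002, -0.0]
   [-0.004, -0.001, -0.195] [0.0, -0.002, -0.0]
   [-0.004, -0.001, -0.195] [0.0, -0.002, -0.0]
```

View pics/w10.png

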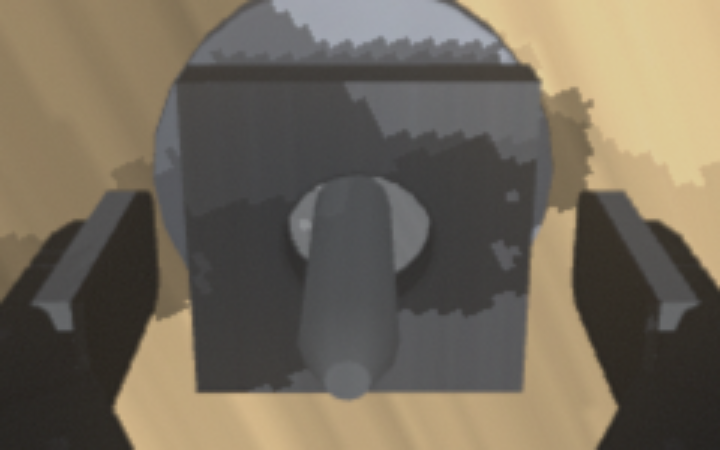

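The plate is released and lies flat, level with the seat. I'll rise and go to the tube.

Emit:
play_rows([
  [[0,0,-0.2],[0,0,0],85],
  [[0,0,-0.25],[0,0,0],85],
  [[0,0,-0.2],[0,0,0],80],
  [[0.28,-0.01,0],[0,0,0],75],
  [[0.28,-0.01,0],[0,0,0],75],
])

```text
time_s: 11.72
tool_pos: [552.0, -294.6, 159.4]
eef_rot: [3.141, -0.004, -0.422]
wrist_force: [0.8, -0.9, 1.4]
opening: 64.0
```

```bash
python3 -c "
from h import *
plan(660,-219,140,-.42)
"
```

```text
t 11.72 tcp [ 552.  -294.6  159.4] rpy [ 3.141 -0.004 -0.422] F [ 0.8 -0.9  1.4] open 64.0
  shift [ 0.338 -0.566  0.098] turn [ 0.002 -0.007 -0.003] rows>= 2.13
   [0.113, -0.189, 0.033] [0.001, -0.002, -0.001]
   [0.113, -0.189, 0.033] [0.001, -0.002, -0.001]
   [0.113, -0.189, 0.032] [0.001, -0.002, -0.001]
```

Emit:
play_rows([
  [[0.11,-0.19,0.03],[0,0,0],75],
  [[0.11,-0.19,0.03],[0,0,0],75],
  [[0.1,-0.17,0.03],[0,0,0],75],
  [[0,0,0],[0,0,0],75],
])

```text
time_s: 12.22
tool_pos: [662.0, -220.4, 139.2]
eef_rot: [3.14, -0.004, -0.423]
wrist_force: [-0.2, -0.1, 0.6]
opening: 63.7
```

```bash
python3 -c "
from h import *
look('tube',22,'w11')
plan(660,-219,50,-.42)
"
```

```text
lm 0.68 [ 6.585e+02 -2.182e+02  2.000e-01]
   lm 0.43 [ 446.1 -250.8    2.7]
t 12.38 tcp [ 659.9 -222.6  140.8] rpy [ 3.14  -0.005 -0.426] F [-1.2 -0.  -0.5] open 64.1
  shift [-0.01  -0.017  0.454] turn [ 0.003 -0.01  -0.012] rows>= 1.45
   [-0.005, -0.009, 0.227] [0.002, -0.005, -0.006]
   [-0.004, -0.008, 0.227] [0.002, -0.005, -0.006]
```

View pics/w11.png

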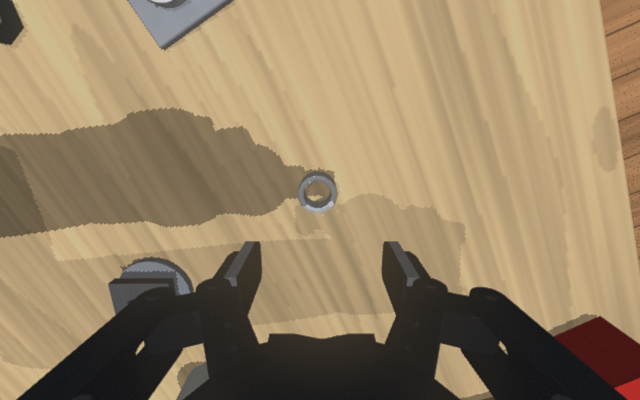

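```bash
python3 -c "
from h import *
print(ray('wrist',(318,191),20))
"
```

```text
[ 658.83273983 -219.14602781   20.        ]
```

Emit:
play_rows([
  [[-0.005,-0.01,0.22],[0,-0.01,0],75],
  [[-0.005,-0.01,0.22],[0,0,0],75],
  [[0,0,0],[0,0,0],75],
  [[0,0,0],[0,0,0],75],
])

```text
time_s: 12.88
tool_pos: [658.6, -222.7, 56.6]
eef_rot: [3.14, -0.007, -0.432]
wrist_force: [-0.6, -0.6, 0.6]
opening: 63.7
```

```bash
python3 -c "
from h import *
look('tube',22,'w12')
plan(659,-218.5,5,-.42)
"
```

```text
tube 0.86 px [319. 217.] n 1824 circ [ 659.8 -215.4   41.1] rect [ 660.5 -215.7] [40.5 35.6] 65.2
   lm 0.69 [ 6.589e+02 -2.159e+02  2.000e-01]
t 13.03 tcp [ 659.1 -222.4   56.5] rpy [ 3.14  -0.007 -0.431] F [-0.1 -0.1 -0.6] open 63.9
  shift [-0.011 -0.018  0.257] turn [ 0.003 -0.014 -0.021] rows>= 0.83
   [-0.011, -0.018, 0.257] [0.003, -0.014, -0.021]
```

View pics/w12.png

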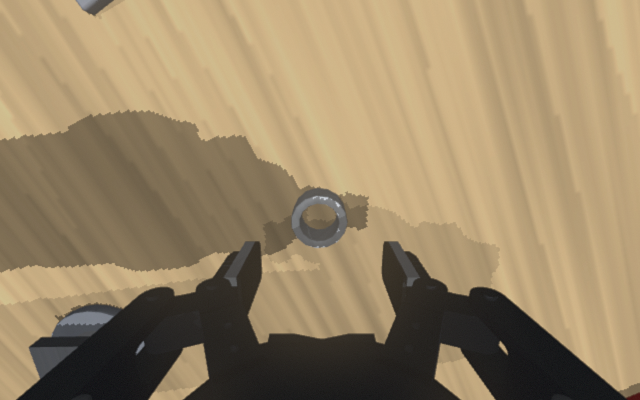

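```bash
python3 -c "
from h import *
p=ray('wrist',(319.7,220),22); print(p)
plan(p[0],p[1],5,-.43,2)
"
```

```text
[ 660.8492584  -216.91064206   22.        ]
t 13.03 tcp [ 659.1 -222.4   56.5] rpy [ 3.14  -0.007 -0.431] F [-0.1 -0.1 -0.6] open 63.9
  shift [-0.006 -0.029  0.258] turn [ 0.003 -0.014 -0.002] rows>= 0.83
   [-0.003, -0.015, 0.129] [0.002, -0.007, -0.001]
   [-0.002, -0.014, 0.129] [0.002, -0.007, -0.001]
```

Emit:
play_rows([
  [[-0.004,-0.013,0.1],[0,-0.01,0],75],
  [[-0.002,-0.013,0.1],[0,0,0],75],
  [[0,0,0.03],[0,0,0],75],
  [[0,0,0],[0,0,0],75],
])

```text
time_s: 13.52
tool_pos: [661.8, -217.4, 9.9]
eef_rot: [3.14, -0.005, -0.431]
wrist_force: [-0.4, 0.0, 0.3]
opening: 63.8
```

```bash
python3 -c "
from h import *
im=ctrl.camera('wrist');save('w13',im)
plan(660.3,-217.3,5,-.43,1)
"
```

```text
t 13.57 tcp [ 661.9 -217.4   10.2] rpy [ 3.14  -0.005 -0.431] F [-0.4  0.3 -0.3] open 64.0
  shift [-0.008  0.003  0.026] turn [ 0.002 -0.01  -0.002] rows>= 0.09
   [-0.008, 0.003, 0.026] [0.002, -0.01, -0.002]
```

View pics/w13.png

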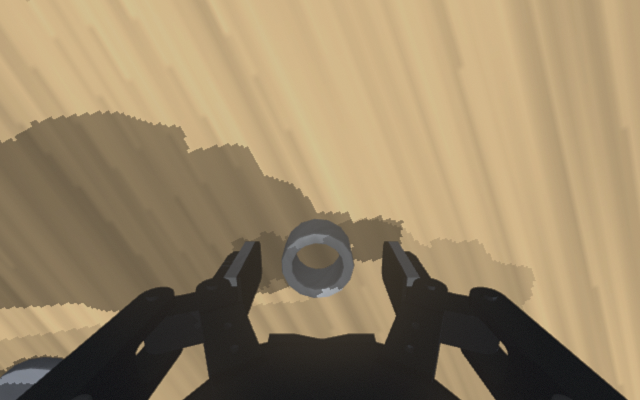

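```bash
python3 -c "
from h import *
print(intool(ray('wrist',(318,264.5),22)))
"
```

```text
[ -1.60322272   1.04987691 -11.84474362]
```

Emit:
play_rows([
  [[-0.006,0,0.025],[0,-0.01,0],75],
  [[0,0,0],[0,0,0],75],
  [[0,0,0],[0,0,0],30],
  [[0,0,0],[0,0,0],30],
  [[0,0,0],[0,0,0],30],
])

```text
time_s: 14.2
tool_pos: [661.9, -217.4, 7.0]
eef_rot: [3.141, -0.003, -0.431]
wrist_force: [-1.3, 0.9, -1.0]
opening: 36.1
```

Emit:
play_rows([
  [[0,0,0],[0,0,0],20],
  [[0,0,0],[0,0,0],20],
])

```text
time_s: 14.45
tool_pos: [661.8, -217.4, 6.9]
eef_rot: [3.141, -0.003, -0.431]
wrist_force: [0.1, -0.8, -0.9]
opening: 35.7
```

```bash
python3 -c "
from h import *
im=ctrl.camera('wrist');save('w14',cv2.resize(im[180:330,200:440],None,fx=3,fy=3))
plan(660.3,-217.3,5,-.43,1)
"
```

```text
t 14.5 tcp [ 661.9 -217.3    6.9] rpy [ 3.141e+00 -3.000e-03 -4.310e-01] F [ 0.3 -0.6  0.3] open 36.3
  shift [-0.007  0.003  0.009] turn [ 0.002 -0.005 -0.002] rows>= 0.04
   [-0.007, 0.003, 0.009] [0.002, -0.005, -0.002]
```

View pics/w14.png

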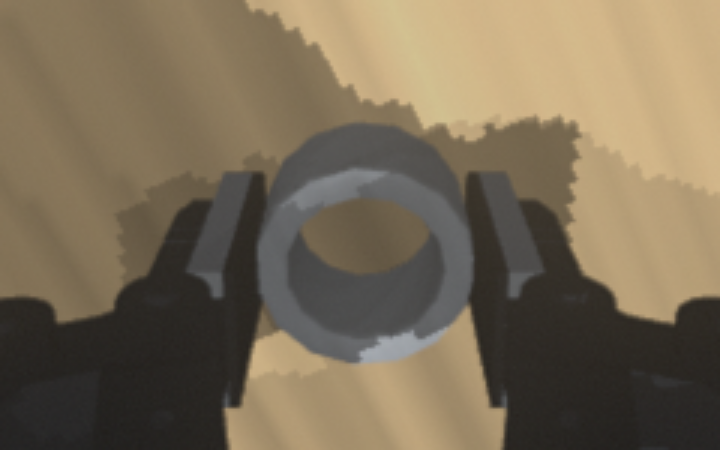

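The tube is gripped, with its top ring at (322,269). I'll lift it.

```bash
python3 -c "
from h import *
print(intool(ray('wrist',(321.7,268.7),22)))
"
```

```text
[  0.28166504   1.6346254  -15.14099133]
```

Emit:
play_rows([
  [[0,0,-0.1],[0,0,0],20],
  [[0,0,-0.2],[0,0,0],20],
  [[0,0,-0.25],[0,0,0],20],
  [[0,0,-0.15],[0,0,0],20],
  [[0,0,0],[0,0,0],20],
])

```text
time_s: 15.12
tool_pos: [660.4, -216.7, 148.1]
eef_rot: [3.14, 0.002, -0.431]
wrist_force: [0.2, 0.0, -2.3]
opening: 35.6
```

```bash
python3 -c "
from h import *
im=ctrl.camera('wrist');save('w15',im)
plan(420,-310,140,-.43)
"
```

```text
t 15.18 tcp [ 659.7 -216.5  146.3] rpy [ 3.14   0.004 -0.431] F [-0.3  0.1 -1.2] open 35.9
  shift [-0.894  0.926  0.037] turn [ 0.003  0.008 -0.002] rows>= 4.12
   [-0.179, 0.185, 0.007] [0.001, 0.002, -0.0]
   [-0.179, 0.185, 0.007] [0.001, 0.002, -0.0]
   [-0.179, 0.185, 0.007] [0.001, 0.002, -0.0]
   [-0.179, 0.185, 0.007] [0.001, 0.002, -0.0]
   [-0.179, 0.185, 0.007] [0.001, 0.002, -0.0]
```

View pics/w15.png

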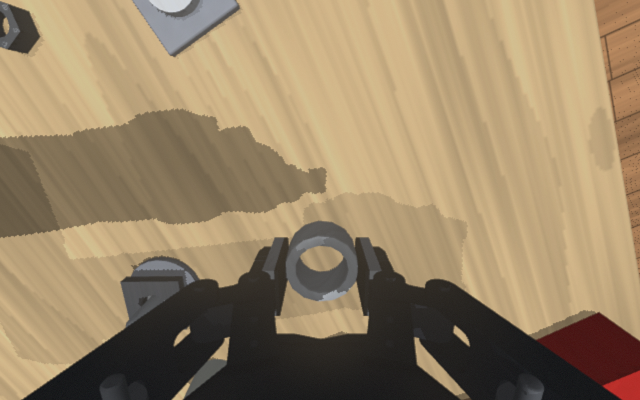

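```bash
python3 -c "
from h import *
plan(448.1,-248.7,110,-.43)
"
```

```text
t 15.18 tcp [ 659.7 -216.5  146.3] rpy [ 3.14   0.004 -0.431] F [-0.3  0.1 -1.2] open 35.9
  shift [-0.893  0.588  0.186] turn [ 0.003  0.008 -0.002] rows>= 3.47
   [-0.223, 0.147, 0.047] [0.001, 0.002, -0.001]
   [-0.223, 0.147, 0.046] [0.001, 0.002, -0.001]
   [-0.224, 0.147, 0.046] [0.001, 0.002, -0.001]
   [-0.224, 0.147, 0.046] [0.001, 0.002, -0.001]
```

Emit:
play_rows([
  [[-0.22,0.15,0.03],[0,0,0],20],
  [[-0.22,0.15,0.03],[0,0,0],20],
  [[-0.22,0.15,0.03],[0,0,0],20],
  [[-0.2,0.13,0.03],[0,0,0],20],
  [[0,0,0],[0,0,0],20],
])

```text
time_s: 15.8
tool_pos: [444.0, -247.6, 108.9]
eef_rot: [3.14, 0.022, -0.43]
wrist_force: [0.5, -0.4, -1.4]
opening: 36.3
```

```bash
python3 -c "
from h import *
plan(448.1,-248.7,100,-.43,2)
"
```

```text
t 15.8 tcp [ 444.  -247.6  108.9] rpy [ 3.14   0.022 -0.43 ] F [ 0.5 -0.4 -1.4] open 36.3
  shift [ 0.022 -0.004  0.044] turn [0.003 0.042 0.   ] rows>= 0.16
   [0.011, -0.002, 0.022] [0.002, 0.021, 0.0]
   [0.011, -0.002, 0.022] [0.002, 0.021, 0.0]
```

Emit:
play_rows([
  [[0.01,0,0.02],[0,0.02,0],20],
  [[0.008,0,0.03],[0,0.015,0],20],
  [[0,0,0.02],[0,0,0],20],
  [[0,0,0],[0,0,0],20],
])

```text
time_s: 16.3
tool_pos: [448.9, -248.5, 91.1]
eef_rot: [3.14, 0.005, -0.428]
wrist_force: [-0.0, -0.2, -0.8]
opening: 35.8
```

```bash
python3 -c "
from h import *
plan(448.1,-248.7,85,-.43,1)
im=ctrl.camera('wrist');save('w16',cv2.resize(im[150:330,180:460],None,fx=2.8,fy=2.8))
plan(448.1,-248.7,85,-.43,1)
"
```

```text
t 16.3 tcp [ 448.9 -248.5   91.1] rpy [ 3.14   0.005 -0.428] F [-0.  -0.2 -0.8] open 35.8
  shift [-0.003  0.003  0.03 ] turn [0.002 0.009 0.003] rows>= 0.1
   [-0.003, 0.003, 0.03] [0.002, 0.009, 0.003]
t 16.35 tcp [ 449.  -248.5   91.3] rpy [ 3.14   0.004 -0.428] F [ 0.3 -0.8 -1. ] open 35.8
  shift [-0.004  0.003  0.031] turn [0.002 0.008 0.003] rows>= 0.1
   [-0.004, 0.003, 0.031] [0.002, 0.008, 0.003]
```

View pics/w16.png

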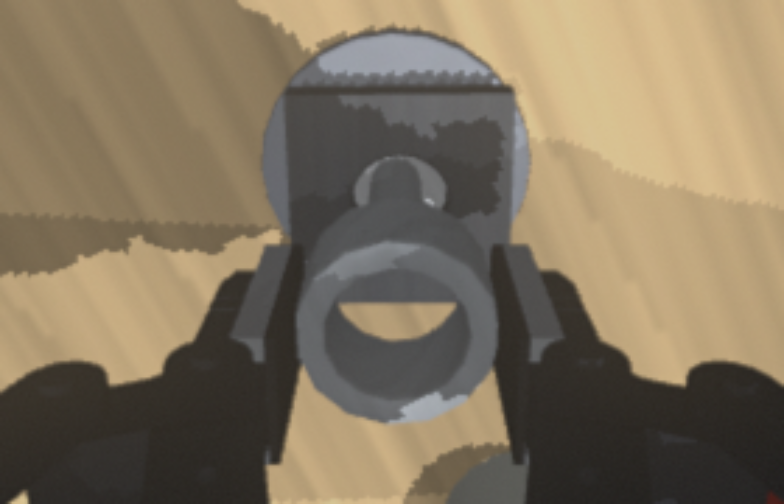

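Emit:
play_rows([
  [[-0.004,0,0.05],[0,0.005,0],20],
  [[0,0,0.05],[0,0,0],20],
  [[0,0,0.04],[0,0,0],20],
  [[0,0,0],[0,0,0],20],
])

```text
time_s: 16.85
tool_pos: [448.5, -248.1, 61.1]
eef_rot: [3.14, 0.002, -0.428]
wrist_force: [0.1, -0.4, -1.0]
opening: 35.6
```

```bash
python3 -c "
from h import *
plan(448.1,-248.7,39,-.43,1)
im=ctrl.camera('wrist');save('w17',cv2.resize(im[150:330,180:460],None,fx=2.8,fy=2.8))
"
```

```text
t 16.85 tcp [ 448.5 -248.1   61.1] rpy [ 3.14e+00  2.00e-03 -4.28e-01] F [ 0.1 -0.4 -1. ] open 35.6
  shift [-0.     0.003  0.111] turn [0.002 0.004 0.004] rows>= 0.35
   [-0.0, 0.003, 0.111] [0.002, 0.004, 0.004]
```

View pics/w17.png

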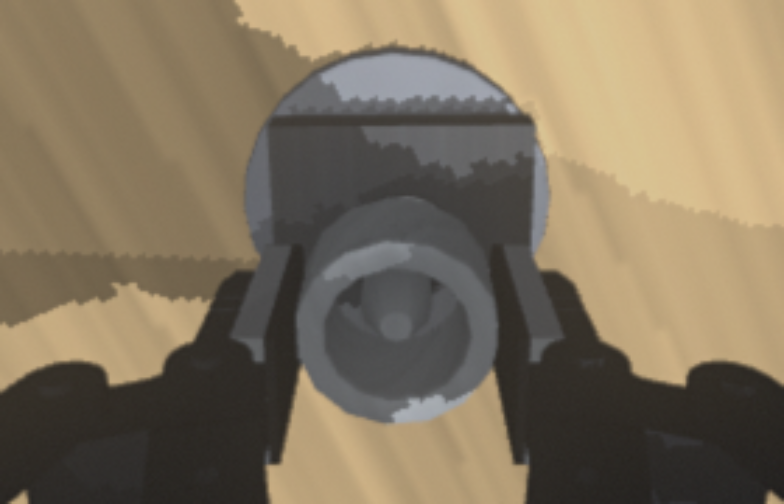

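The tip is centred inside the tube at crop (397,325). I'll lower.

Emit:
play_rows([
  [[0,0.003,0.04],[0,0,0],20],
  [[0,0,0.03],[0,0,0],20],
  [[0,0,0.02],[0,0,0],20],
  [[0,0,0.015],[0,0,0],20],
  [[0,0,0],[0,0,0],20],
])

```text
time_s: 17.52
tool_pos: [448.7, -249.0, 39.5]
eef_rot: [3.14, 0.0, -0.428]
wrist_force: [0.2, -0.1, -1.7]
opening: 36.2
```

```bash
python3 -c "
from h import *
plan(448.1,-248.7,39,-.43,1)
im=ctrl.camera('wrist');save('w18',cv2.resize(im[150:330,180:460],None,fx=2.8,fy=2.8))
"
```

```text
t 17.52 tcp [ 448.7 -249.    39.5] rpy [ 3.14   0.    -0.428] F [ 0.2 -0.1 -1.7] open 36.2
  shift [-0.003 -0.     0.002] turn [0.002 0.001 0.004] rows>= 0.01
   [-0.003, -0.0, 0.002] [0.002, 0.001, 0.004]
```

View pics/w18.png

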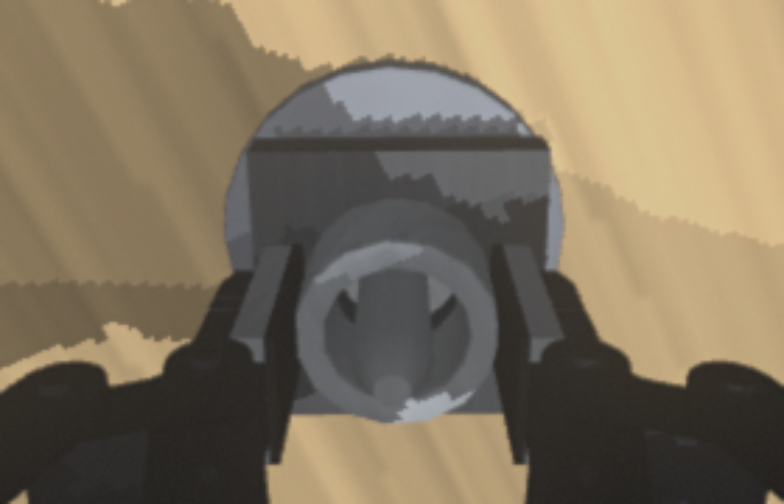

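Emit:
play_rows([
  [[0,0,0.004],[0,0,0],20],
  [[0,0,0],[0,0,0],65],
  [[0,0,0],[0,0,0],65],
  [[0,0,0],[0,0,0],65],
  [[0,0,0],[0,0,0],65],
])

```text
time_s: 18.2
tool_pos: [449.6, -249.5, 39.9]
eef_rot: [3.14, -0.002, -0.428]
wrist_force: [0.3, -0.3, -0.4]
opening: 55.5
```

```bash
python3 -c "
from h import *
plan(448.1,-248.7,39,-.43,1)
im=ctrl.camera('wrist');save('w19',cv2.resize(im[150:330,180:460],None,fx=2.8,fy=2.8))
"
```

```text
t 18.2 tcp [ 449.6 -249.5   39.9] rpy [ 3.14e+00 -2.00e-03 -4.28e-01] F [ 0.3 -0.3 -0.4] open 55.5
  shift [-0.009 -0.001  0.005] turn [ 0.003 -0.004  0.004] rows>= 0.03
   [-0.009, -0.001, 0.005] [0.003, -0.004, 0.004]
```

View pics/w19.png

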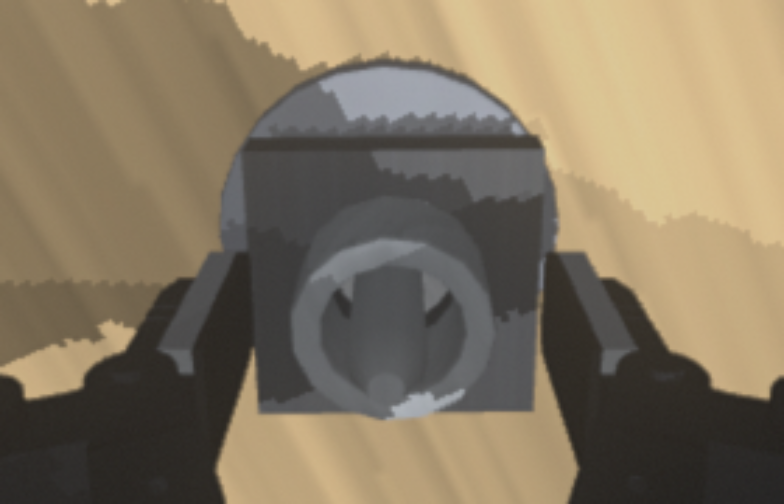

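The tube is seated and released. I'll go for the washer.

Emit:
play_rows([
  [[0,0,-0.2],[0,0,0],65],
  [[0,0,-0.25],[0,0,0],70],
  [[0,0,-0.15],[0,0,0],80],
  [[0,0,-0.05],[0,0,0],80],
])

```text
time_s: 18.75
tool_pos: [448.4, -248.7, 172.0]
eef_rot: [3.14, 0.001, -0.428]
wrist_force: [0.9, -0.6, 0.8]
opening: 68.4
```

```bash
python3 -c "
from h import *
plan(655,231,130,.1,10)
"
```

```text
t 18.75 tcp [ 448.4 -248.7  172. ] rpy [ 3.14e+00  1.00e-03 -4.28e-01] F [ 0.9 -0.6  0.8] open 68.4
  shift [-0.055 -2.611  0.207] turn [ 0.002  0.003 -1.008] rows>= 8.38
   [-0.006, -0.261, 0.021] [0.0, 0.0, -0.101]
   [0.008, -0.261, 0.021] [0.0, 0.0, -0.101]
   [0.022, -0.26, 0.021] [0.0, 0.0, -0.101]
   [0.036, -0.259, 0.021] [0.0, 0.0, -0.101]
   [0.049, -0.256, 0.021] [0.0, 0.0, -0.101]
   [0.063, -0.253, 0.021] [0.0, 0.0, -0.101]
   [0.076, -0.25, 0.021] [0.0, 0.0, -0.101]
   [0.089, -0.245, 0.021] [0.0, 0.0, -0.101]
   [0.102, -0.24, 0.021] [0.0, 0.0, -0.101]
   [0.114, -0.235, 0.021] [0.0, 0.0, -0.101]
```

Emit:
play_rows([
  [[0,-0.26,0],[0,0,-0.1],85],
  [[0.01,-0.26,0],[0,0,-0.1],85],
  [[0.02,-0.26,0],[0,0,-0.1],85],
  [[0.035,-0.26,0],[0,0,-0.1],85],
  [[0.05,-0.26,0],[0,0,-0.1],85],
])

```text
time_s: 19.38
tool_pos: [554.0, -5.8, 167.7]
eef_rot: [3.139, 0.004, -0.167]
wrist_force: [0.6, -0.1, 1.0]
opening: 73.0
```

```bash
python3 -c "
from h import *
plan(655,231,120,.1,6)
"
```

```text
t 19.38 tcp [554.   -5.8 167.7] rpy [ 3.139  0.004 -0.167] F [ 0.6 -0.1  1. ] open 73.0
  shift [ 0.303 -1.252  0.235] turn [ 0.003  0.009 -0.509] rows>= 4.19
   [0.05, -0.209, 0.039] [0.0, 0.001, -0.085]
   [0.06, -0.206, 0.039] [0.0, 0.001, -0.085]
   [0.069, -0.203, 0.039] [0.0, 0.001, -0.085]
   [0.078, -0.2, 0.039] [0.0, 0.001, -0.085]
   [0.086, -0.196, 0.04] [0.0, 0.001, -0.085]
   [0.095, -0.192, 0.04] [0.0, 0.001, -0.085]
```

Emit:
play_rows([
  [[0.06,-0.25,0.03],[0,0,-0.1],85],
  [[0.07,-0.25,0.03],[0,0,-0.1],85],
  [[0.08,-0.24,0.04],[0,0,-0.1],85],
  [[0.1,-0.24,0.06],[0,0,-0.1],85],
  [[0.08,-0.2,0.05],[0,0,-0.1],85],
])

```text
time_s: 20.0
tool_pos: [647.2, 233.8, 117.1]
eef_rot: [3.139, 0.01, 0.105]
wrist_force: [-0.5, 0.3, -0.1]
opening: 72.7
```

Emit:
play_rows([
  [[0,0,0.02],[0,0,0],85],
  [[0,0,0],[0,0,0],85],
])

```text
time_s: 20.25
tool_pos: [645.9, 236.0, 108.1]
eef_rot: [3.138, 0.016, 0.109]
wrist_force: [-0.5, -0.2, 0.2]
opening: 72.8
```

```bash
python3 -c "
from h import *
look('washer',6,'w20')
plan(655,231,40,.1)
"
```

```text
washer 0.86 px [336. 206.] n 1699 circ [657.7 230.3  49.9] rect [657.8 230.5] [48.6 48.9] 69.6
   lm 0.84 [654.9 224.9  -4.4]
t 20.4 tcp [646.4 235.3 109.9] rpy [3.139 0.014 0.108] F [ 0.1 -0.1 -0.2] open 72.7
  shift [0.045 0.025 0.349] turn [0.006 0.027 0.015] rows>= 1.13
   [0.023, 0.013, 0.174] [0.003, 0.013, 0.007]
   [0.021, 0.013, 0.175] [0.003, 0.013, 0.007]
```

View pics/w20.png

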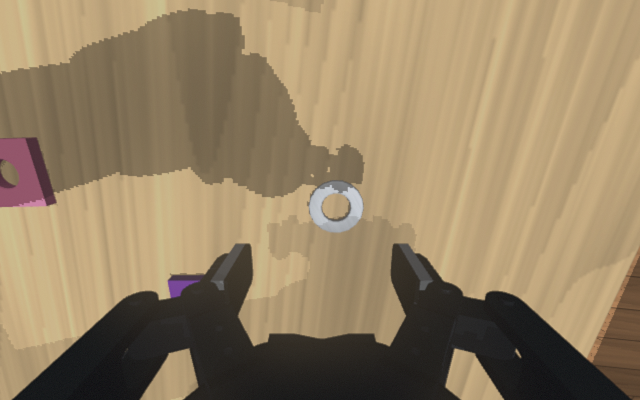

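Washer seen at (336,206), 50 mm across, centred at (657.7, 230.4).

```bash
python3 -c "
from h import *
plan(657.7,230.4,30,.1,2)
"
```

```text
t 20.4 tcp [646.4 235.3 109.9] rpy [3.139 0.014 0.108] F [ 0.1 -0.1 -0.2] open 72.7
  shift [0.059 0.029 0.399] turn [0.006 0.027 0.015] rows>= 1.29
   [0.029, 0.015, 0.199] [0.003, 0.013, 0.007]
   [0.028, 0.015, 0.199] [0.003, 0.013, 0.007]
```

Emit:
play_rows([
  [[0.03,0.013,0.19],[0,0.015,0],85],
  [[0.025,0.013,0.18],[0,0.01,0],85],
  [[0,0,0],[0,0,0],85],
  [[0,0,0],[0,0,0],85],
])

```text
time_s: 20.9
tool_pos: [659.6, 227.4, 40.2]
eef_rot: [3.14, -0.007, 0.102]
wrist_force: [-0.9, -1.0, 0.6]
opening: 72.7
```

```bash
python3 -c "
from h import *
look('washer',6,'w21')
plan(657.7,230.4,5,.1)
"
```

```text
washer 0.69 px [319. 222.] n 3045 circ [658.1 230.3  50.1] rect [658.  230.6] [48.9 48.3] 65.5
   lm 0.65 [652.7 228.3  -1. ]
t 21.05 tcp [659.7 227.9  40.1] rpy [ 3.14  -0.007  0.103] F [0.3 0.4 0.3] open 72.4
  shift [-0.01  -0.014  0.175] turn [ 0.003 -0.014  0.005] rows>= 0.56
   [-0.01, -0.014, 0.175] [0.003, -0.014, 0.005]
```

View pics/w21.png

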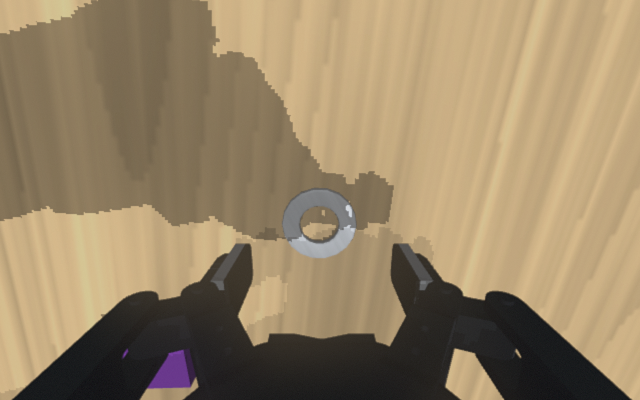

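Emit:
play_rows([
  [[-0.006,-0.012,0.09],[0,-0.01,0],85],
  [[-0.003,0,0.07],[0,0,0],85],
  [[0,0,0.015],[0,0,0],85],
  [[0,0,0],[0,0,0],70],
  [[0,0,0],[0,0,0],70],
])

```text
time_s: 21.68
tool_pos: [657.9, 230.9, 3.5]
eef_rot: [3.14, -0.003, 0.103]
wrist_force: [-0.2, -0.3, -0.9]
opening: 59.7
```

```bash
python3 -c "
from h import *
look('washer',6,'w22')
plan(658,230.4,-1,.1,1)
"
```

```text
washer 0.88 px [321. 253.] n 4423 circ [657.7 230.4  50.6] rect [658.1 230.6] [49.1 48.7] 54.3
t 21.82 tcp [658.1 230.9   3.8] rpy [ 3.141e+00 -3.000e-03  1.030e-01] F [0.1 0.9 0.4] open 59.9
  shift [-0.001  0.003  0.024] turn [ 0.002 -0.006  0.006] rows>= 0.08
   [-0.001, 0.003, 0.024] [0.002, -0.006, 0.006]
```

View pics/w22.png

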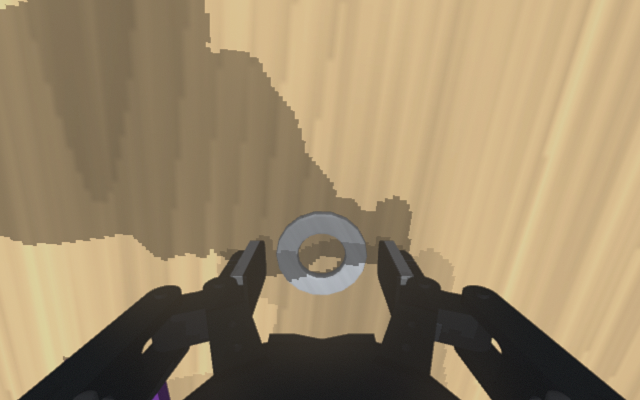

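Emit:
play_rows([
  [[0,0,0.024],[0,0,0],70],
  [[0,0,0],[0,0,0],70],
  [[0,0,0],[0,0,0],40],
  [[0,0,0],[0,0,0],40],
  [[0,0,0],[0,0,0],40],
])

```text
time_s: 22.45
tool_pos: [658.8, 231.1, 0.5]
eef_rot: [3.141, -0.005, 0.103]
wrist_force: [0.1, 0.0, -1.4]
opening: 45.6
```

```bash
python3 -c "
from h import *
look('washer',6,'w23')
plan(658,230.4,-1,.1,1)
"
```

```text
washer 0.91 px [322. 255.] n 4654 circ [658.7 230.8  50.9] rect [659.3 230.8] [45.8 50.5] 3.6
t 22.6 tcp [6.588e+02 2.311e+02 5.000e-01] rpy [ 3.141 -0.005  0.103] F [-0.  -0.   1.1] open 45.8
  shift [-0.004  0.003  0.007] turn [ 0.001 -0.01   0.006] rows>= 0.03
   [-0.004, 0.003, 0.007] [0.001, -0.01, 0.006]
```

View pics/w23.png

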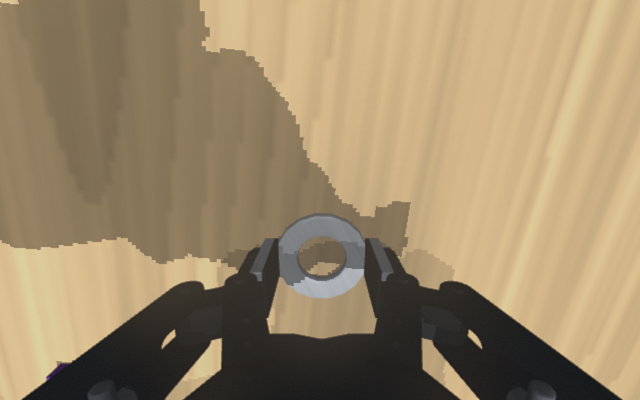

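Emit:
play_rows([
  [[0,0,0],[0,0,0],30],
  [[0,0,-0.05],[0,0,0],30],
  [[0,0,-0.1],[0,0,0],30],
  [[0,0,0],[0,0,0],30],
])

```text
time_s: 23.1
tool_pos: [658.6, 231.1, 31.7]
eef_rot: [3.141, -0.005, 0.103]
wrist_force: [-0.3, -0.1, -0.8]
opening: 45.9
```

```bash
python3 -c "
from h import *
look('washer',ctrl.get_obs()['tool_pos'][2]+5.5,'w24')
plan(658,230.4,-1,.1,1)
im=ctrl.camera('side');save('s24',cv2.resize(im[120:240,240:400],None,fx=5,fy=5))
"
```

```text
washer 0.88 px [322. 255.] n 4414 circ [658.6 230.8  50.1] rect [658.9 231. ] [45.2 49.3] 5.9
t 23.25 tcp [657.  230.5  29. ] rpy [ 3.14e+00 -1.00e-03  1.03e-01] F [-0.1  0.1 -0.4] open 45.8
  shift [0.005 0.001 0.15 ] turn [ 0.003 -0.002  0.006] rows>= 0.48
   [0.005, 0.001, 0.15] [0.003, -0.002, 0.006]
```

View pics/w24.png

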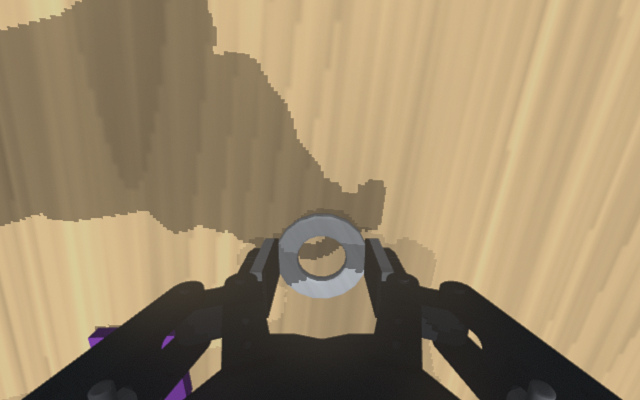

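View pics/s24.png

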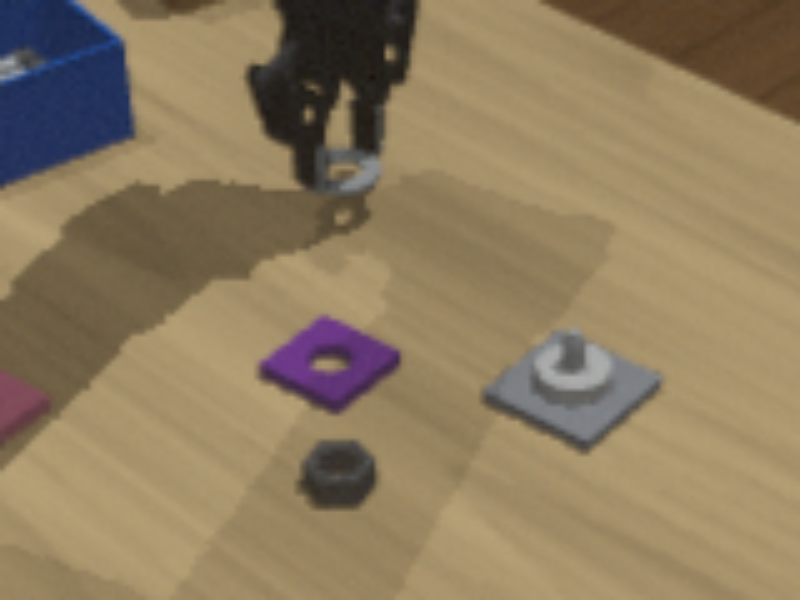

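The washer is up and level in the jaws, at (322,256). I'll carry it over.

```bash
python3 -c "
from h import *
print(intool(ray('wrist',(322,256),ctrl.get_obs()['tool_pos'][2]+5.5)))
"
```

```text
[ 0.41620105 -0.42343468 -5.5005094 ]
```

Emit:
play_rows([
  [[0,0,-0.15],[0,0,0],30],
  [[0,0,-0.25],[0,0,0],30],
  [[0,0,-0.2],[0,0,0],30],
  [[-0.06,0.1,-0.05],[0,0,0],30],
])

```text
time_s: 23.8
tool_pos: [644.6, 209.1, 155.8]
eef_rot: [3.138, 0.009, 0.105]
wrist_force: [-0.0, 0.6, -0.6]
opening: 46.1
```

```bash
python3 -c "
from h import *
plan(448,-250,140,-.42,10)
"
```

```text
t 23.8 tcp [644.6 209.1 155.8] rpy [3.138 0.009 0.105] F [-0.   0.6 -0.6] open 46.1
  shift [-1.217  2.18   0.099] turn [0.012 0.015 1.003] rows>= 7.99
   [-0.122, 0.218, 0.01] [0.001, 0.002, 0.1]
   [-0.11, 0.224, 0.01] [0.001, 0.002, 0.1]
   [-0.098, 0.23, 0.009] [0.001, 0.002, 0.1]
   [-0.086, 0.234, 0.009] [0.001, 0.002, 0.1]
   [-0.074, 0.239, 0.009] [0.001, 0.002, 0.1]
   [-0.061, 0.242, 0.009] [0.001, 0.002, 0.1]
   [-0.048, 0.245, 0.009] [0.001, 0.002, 0.1]
   [-0.035, 0.247, 0.008] [0.001, 0.002, 0.1]
   [-0.022, 0.249, 0.008] [0.001, 0.002, 0.1]
   [-0.009, 0.25, 0.008] [0.001, 0.002, 0.1]
```

Emit:
play_rows([
  [[-0.12,0.22,0],[0,0,0.1],30],
  [[-0.11,0.225,0],[0,0,0.1],30],
  [[-0.1,0.23,0],[0,0,0.1],30],
  [[-0.085,0.235,0],[0,0,0.1],30],
  [[-0.075,0.24,0],[0,0,0.1],30],
])

```text
time_s: 24.42
tool_pos: [536.7, -30.4, 149.9]
eef_rot: [3.131, 0.017, -0.163]
wrist_force: [0.4, -1.2, -0.6]
opening: 45.8
```

```bash
python3 -c "
from h import *
plan(448,-250,130,-.42)
"
```

```text
t 24.43 tcp [536.7 -30.4 149.9] rpy [ 3.131  0.017 -0.163] F [ 0.4 -1.2 -0.6] open 45.8
  shift [-0.257  1.154  0.116] turn [0.024 0.03  0.49 ] rows>= 3.8
   [-0.051, 0.231, 0.023] [0.005, 0.006, 0.098]
   [-0.04, 0.233, 0.023] [0.005, 0.006, 0.098]
   [-0.028, 0.235, 0.022] [0.005, 0.006, 0.098]
   [-0.016, 0.236, 0.021] [0.005, 0.006, 0.098]
   [-0.004, 0.237, 0.021] [0.005, 0.006, 0.098]
```

Emit:
play_rows([
  [[-0.05,0.23,0.02],[0.005,0.005,0.1],30],
  [[-0.04,0.23,0.02],[0.005,0.005,0.1],30],
  [[-0.03,0.23,0.01],[0.005,0.005,0.1],30],
  [[-0.015,0.23,0.01],[0,0,0.1],30],
  [[0,0.17,0.01],[0,0,0.08],30],
])

```text
time_s: 25.05
tool_pos: [438.6, -242.3, 128.9]
eef_rot: [3.133, 0.019, -0.428]
wrist_force: [0.0, 0.4, 0.5]
opening: 45.8
```

Emit:
play_rows([
  [[0,0,0],[0,0,0],30],
  [[0,0,0],[0,0,0],30],
])

```text
time_s: 25.3
tool_pos: [434.4, -243.5, 125.9]
eef_rot: [3.133, 0.023, -0.433]
wrist_force: [-0.8, 0.1, -0.5]
opening: 45.4
```

```bash
python3 -c "
from h import *
plan(447.3,-250.5,105,-.42,1)
"
```

```text
t 25.3 tcp [ 434.4 -243.5  125.9] rpy [ 3.133  0.023 -0.433] F [-0.8  0.1 -0.5] open 45.4
  shift [0.076 0.004 0.103] turn [ 0.015  0.045 -0.025] rows>= 0.41
   [0.076, 0.004, 0.103] [0.015, 0.045, -0.025]
```

Emit:
play_rows([
  [[0.04,0,0.05],[0.01,0.02,-0.01],30],
  [[0.035,0,0.05],[0,0.02,-0.01],30],
  [[0,0,0],[0,0,0],30],
  [[0,0,0],[0,0,0],30],
])

```text
time_s: 25.8
tool_pos: [448.8, -247.6, 102.8]
eef_rot: [3.14, 0.003, -0.417]
wrist_force: [-0.5, -0.2, -0.5]
opening: 45.8
```

```bash
python3 -c "
from h import *
plan(447.2,-250.4,85,-.42,1)
im=ctrl.camera('wrist');save('w25',cv2.resize(im[150:330,180:460],None,fx=2.8,fy=2.8))
"
```

```text
t 25.8 tcp [ 448.8 -247.6  102.8] rpy [ 3.14e+00  3.00e-03 -4.17e-01] F [-0.5 -0.2 -0.5] open 45.8
  shift [-0.002  0.016  0.089] turn [0.004 0.006 0.005] rows>= 0.29
   [-0.002, 0.016, 0.089] [0.004, 0.006, 0.005]
```

View pics/w25.png

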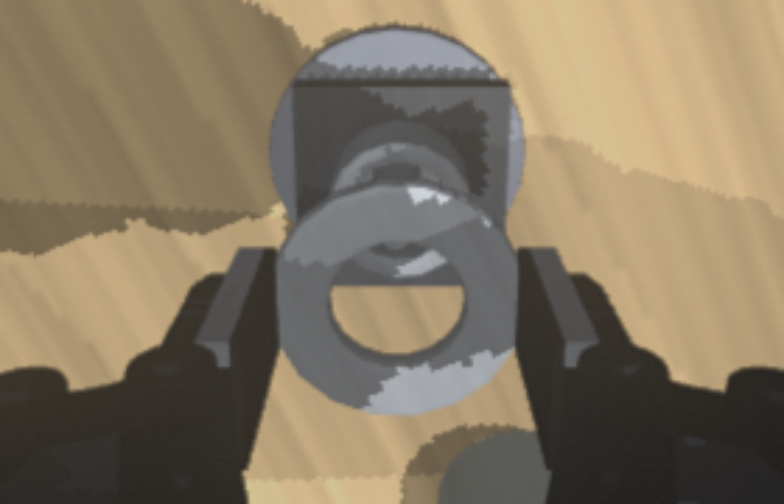

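Emit:
play_rows([
  [[-0.002,0.015,0.06],[0,0.005,0],30],
  [[0,0,0.03],[0,0,0],30],
  [[0,0,0],[0,0,0],30],
])

```text
time_s: 26.22
tool_pos: [447.1, -250.3, 83.7]
eef_rot: [3.14, -0.0, -0.417]
wrist_force: [0.1, 0.2, -0.1]
opening: 45.7
```

```bash
python3 -c "
from h import *
plan(447.2,-250.4,70,-.42,1)
im=ctrl.camera('wrist');save('w26',cv2.resize(im[150:330,180:460],None,fx=2.8,fy=2.8))
"
```

```text
t 26.23 tcp [ 447.1 -250.3   83.7] rpy [ 3.14  -0.    -0.417] F [ 0.1  0.2 -0.1] open 45.7
  shift [0.001 0.    0.069] turn [ 0.004 -0.     0.006] rows>= 0.22
   [0.001, 0.0, 0.069] [0.004, -0.0, 0.006]
```

View pics/w26.png

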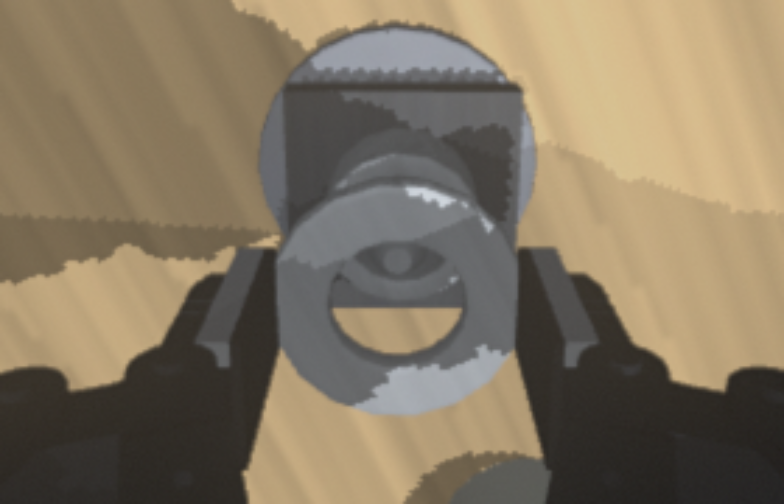

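```bash
python3 -c "
from h import *
print(intool(ray('wrist',(322.1,243.6),72)),intool(ray('wrist',(321.8,255.5),ctrl.get_obs()['tool_pos'][2]+5.5)))
"
```

```text
[ 0.55732854  0.60667714 11.92941143] [ 0.35887055 -0.70283852 -5.50135542]
```

Emit:
play_rows([
  [[0,0,0.04],[0,0,0],30],
  [[0,0,0.04],[0,0,0],30],
  [[0,0,0.03],[0,0,0],30],
  [[0,0,0.015],[0,0,0],30],
  [[0,0,0],[0,0,0],30],
])

```text
time_s: 26.9
tool_pos: [447.2, -250.5, 57.2]
eef_rot: [3.14, -0.0, -0.417]
wrist_force: [-0.2, 0.1, -0.8]
opening: 46.0
```

```bash
python3 -c "
from h import *
plan(447.2,-250.4,54.5,-.42,1)
im=ctrl.camera('wrist');save('w27',cv2.resize(im[150:330,180:460],None,fx=2.8,fy=2.8))
"
```

```text
t 26.9 tcp [ 447.2 -250.5   57.2] rpy [ 3.14  -0.    -0.417] F [-0.2  0.1 -0.8] open 46.0
  shift [-0.    -0.     0.014] turn [ 0.004 -0.001  0.005] rows>= 0.04
   [-0.0, -0.0, 0.014] [0.004, -0.001, 0.005]
```

View pics/w27.png

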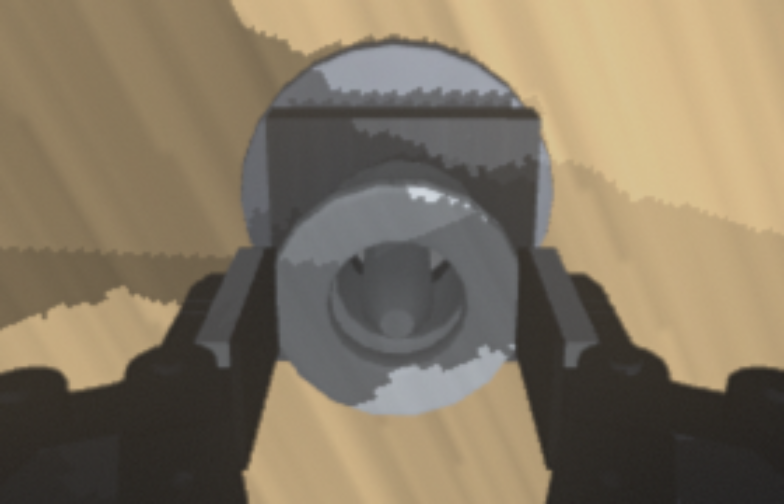

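The post is inside the washer hole at crop (397,320). I'll lower the last 3 mm and release.

Emit:
play_rows([
  [[0,0,0.01],[0,0,0],30],
  [[0,0,0.007],[0,0,0],30],
  [[0,0,0],[0,0,0],30],
])

```text
time_s: 27.32
tool_pos: [447.7, -250.7, 54.5]
eef_rot: [3.139, -0.002, -0.417]
wrist_force: [-0.3, 0.4, -0.8]
opening: 45.4
```

Emit:
play_rows([
  [[0,0,0],[0,0,0],75],
  [[0,0,0],[0,0,0],75],
  [[0,0,0],[0,0,0],75],
  [[0,0,0],[0,0,0],75],
])

```text
time_s: 27.82
tool_pos: [448.0, -250.9, 54.7]
eef_rot: [3.139, -0.003, -0.417]
wrist_force: [0.5, 0.0, -0.4]
opening: 64.1
```

```bash
python3 -c "
from h import *
plan(447.2,-250.4,54.5,-.42,1)
im=ctrl.camera('wrist');save('w28',cv2.resize(im[150:330,180:460],None,fx=2.8,fy=2.8))
"
```

```text
t 27.82 tcp [ 448.  -250.9   54.7] rpy [ 3.139e+00 -3.000e-03 -4.170e-01] F [ 0.5  0.  -0.4] open 64.1
  shift [-0.005 -0.001  0.001] turn [ 0.004 -0.005  0.006] rows>= 0.02
   [-0.005, -0.001, 0.001] [0.004, -0.005, 0.006]
```

View pics/w28.png

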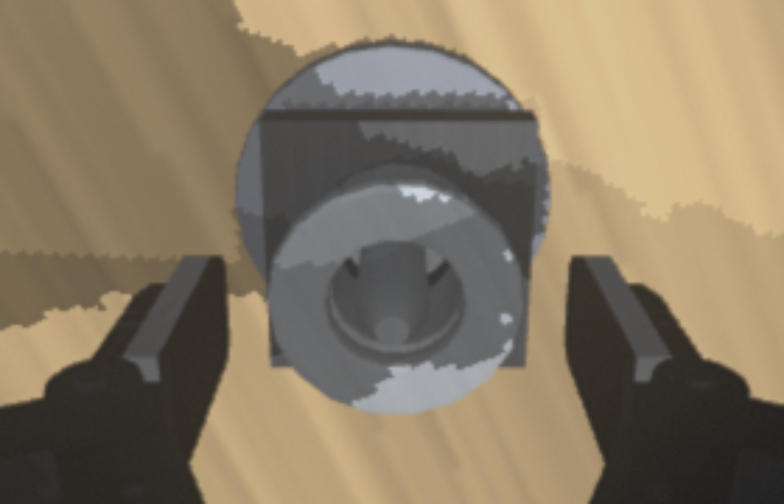

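The washer is seated and free. Next is the nut.

Emit:
play_rows([
  [[0,0,-0.2],[0,0,0],75],
  [[0,0,-0.25],[0,0,0],75],
  [[0,0,-0.1],[0,0,0],75],
])

```text
time_s: 28.25
tool_pos: [446.4, -249.7, 165.4]
eef_rot: [3.14, 0.003, -0.417]
wrist_force: [0.3, -0.7, 0.2]
opening: 64.1
```

```bash
python3 -c "
from h import *
plan(469,33,120,-.1,6)
"
```

```text
t 28.25 tcp [ 446.4 -249.7  165.4] rpy [ 3.14e+00  3.00e-03 -4.17e-01] F [ 0.3 -0.7  0.2] open 64.1
  shift [-0.469 -1.339  0.226] turn [ 0.003  0.006 -0.606] rows>= 4.6
   [-0.078, -0.223, 0.038] [0.0, 0.001, -0.101]
   [-0.066, -0.227, 0.038] [0.0, 0.001, -0.101]
   [-0.054, -0.23, 0.038] [0.0, 0.001, -0.101]
   [-0.042, -0.233, 0.038] [0.0, 0.001, -0.101]
   [-0.03, -0.235, 0.038] [0.0, 0.001, -0.101]
   [-0.017, -0.236, 0.038] [0.0, 0.001, -0.101]
```

Emit:
play_rows([
  [[-0.08,-0.22,0],[0,0,-0.1],75],
  [[-0.07,-0.23,0.02],[0,0,-0.1],75],
  [[-0.055,-0.23,0.04],[0,0,-0.1],75],
  [[-0.04,-0.23,0.04],[0,0,-0.1],75],
  [[-0.03,-0.23,0.04],[0,0,-0.1],75],
])

```text
time_s: 28.88
tool_pos: [466.9, -12.5, 139.9]
eef_rot: [3.139, -0.006, -0.154]
wrist_force: [0.9, 0.1, -0.3]
opening: 64.1
```

```bash
python3 -c "
from h import *
plan(469,33,115,-.1)
"
```

```text
t 28.88 tcp [466.9 -12.5 139.9] rpy [ 3.139 -0.006 -0.154] F [ 0.9  0.1 -0.3] open 64.1
  shift [-0.025 -0.227  0.124] turn [ 0.005 -0.011 -0.104] rows>= 0.83
   [-0.025, -0.227, 0.124] [0.005, -0.011, -0.104]
```

Emit:
play_rows([
  [[-0.02,-0.15,0.06],[0,-0.01,-0.05],75],
  [[-0.01,-0.05,0.05],[0,0,-0.05],75],
  [[0,0,0],[0,0,0],75],
  [[0,0,0],[0,0,0],75],
])

```text
time_s: 29.38
tool_pos: [466.6, 30.7, 117.0]
eef_rot: [3.138, -0.0, -0.096]
wrist_force: [-0.0, -0.4, 0.4]
opening: 64.1
```

```bash
python3 -c "
from h import *
look('nut',18,'w29')
im=ctrl.camera('wrist');save('c29',cv2.resize(im[130:290,220:420],None,fx=4,fy=4,interpolation=cv2.INTER_CUBIC))
plan(469,33,50,-.1)
"
```

```text
nut 0.61 px [327. 195.] n 1311 circ [471.   34.5  42.7] rect [472.3  34.2] [42.6 36.8] 77.6
   lm 0.89 [ 4.704e+02  3.300e+01 -2.000e-01]
t 29.57 tcp [466.7  30.6 117.1] rpy [ 3.139e+00 -1.000e-03 -9.600e-02] F [ 0.3 -0.5 -0.6] open 63.9
  shift [ 0.01  -0.014  0.335] turn [ 0.005 -0.001  0.007] rows>= 1.07
   [0.005, -0.007, 0.168] [0.003, -0.001, 0.004]
   [0.005, -0.007, 0.168] [0.003, -0.001, 0.004]
```

View pics/c29.png

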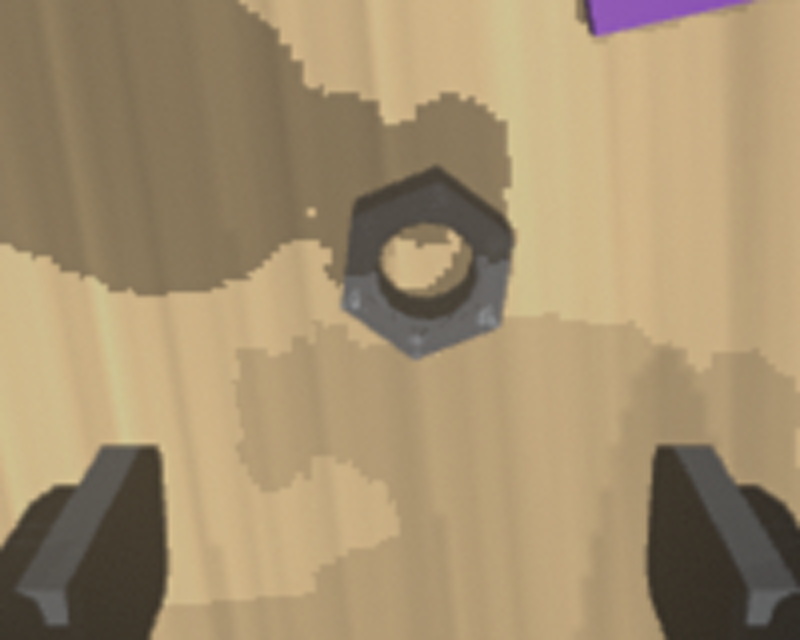

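```bash
python3 -c "
from h import *
p=ray('wrist',(327,197.2),18);print(p)
plan(p[0],p[1],50,-.216,3)
"
```

```text
[471.97006754  32.81389564  18.        ]
t 29.57 tcp [466.7  30.6 117.1] rpy [ 3.139e+00 -1.000e-03 -9.600e-02] F [ 0.3 -0.5 -0.6] open 63.9
  shift [ 0.025 -0.014  0.335] turn [ 0.005 -0.001  0.229] rows>= 1.08
   [0.008, -0.005, 0.112] [0.002, -0.0, 0.076]
   [0.008, -0.005, 0.112] [0.002, -0.0, 0.076]
   [0.008, -0.005, 0.112] [0.002, -0.0, 0.076]
```

Emit:
play_rows([
  [[0.01,-0.005,0.11],[0,0,0.08],75],
  [[0.01,-0.005,0.11],[0,0,0.08],75],
  [[0.005,-0.005,0.11],[0,0,0.07],75],
  [[0,0,0],[0,0,0],75],
  [[0,0,0],[0,0,0],75],
])

```text
time_s: 30.2
tool_pos: [474.3, 30.3, 52.1]
eef_rot: [3.14, -0.005, -0.224]
wrist_force: [-0.7, 0.4, 1.3]
opening: 64.1
```

```bash
python3 -c "
from h import *
look('nut',18,'w30')
im=ctrl.camera('wrist');save('c30',cv2.resize(im[150:310,220:420],None,fx=4,fy=4,interpolation=cv2.INTER_CUBIC))
plan(471,33,7,-.216)
"
```

```text
nut 0.73 px [316. 223.] n 2214 circ [472.5  34.2  44.5] rect [471.7  34.4] [44.3 35.5] 82.0
   lm 0.65 [472.1  32.9   1.4]
t 30.4 tcp [474.3  30.6  52.1] rpy [ 3.14  -0.006 -0.224] F [0.4 0.6 0.1] open 63.9
  shift [-0.02  -0.009  0.225] turn [ 0.003 -0.011 -0.016] rows>= 0.72
   [-0.02, -0.009, 0.225] [0.003, -0.011, -0.016]
```

View pics/c30.png

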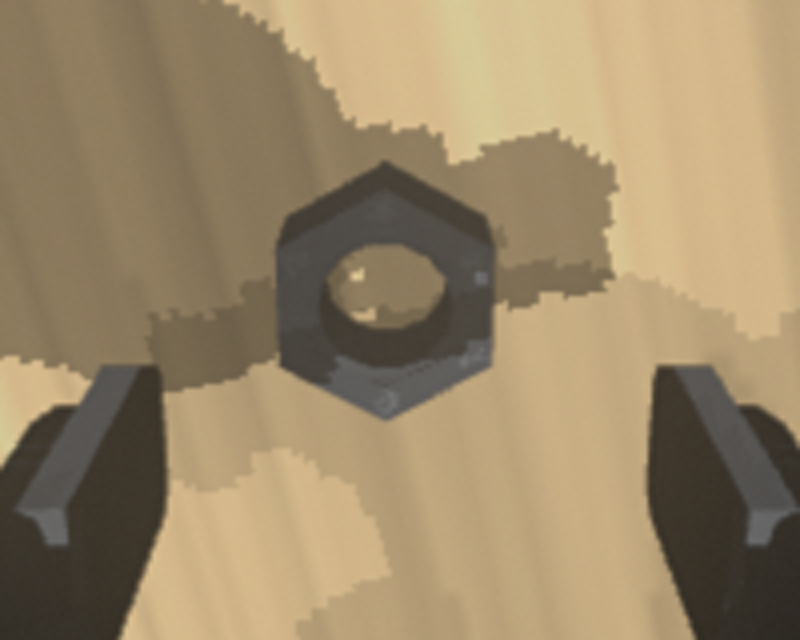

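```bash
python3 -c "
from h import *
p=ray('wrist',(316.5,226.2),18);print(p)
plan(p[0],p[1],6,-.22,3)
"
```

```text
[471.8073778   32.67837861  18.        ]
t 30.4 tcp [474.3  30.6  52.1] rpy [ 3.14  -0.006 -0.224] F [0.4 0.6 0.1] open 63.9
  shift [-0.016 -0.008  0.23 ] turn [ 0.003 -0.011 -0.008] rows>= 0.74
   [-0.005, -0.003, 0.077] [0.001, -0.004, -0.003]
   [-0.005, -0.003, 0.077] [0.001, -0.004, -0.003]
   [-0.005, -0.003, 0.077] [0.001, -0.004, -0.003]
```

Emit:
play_rows([
  [[-0.008,-0.006,0.09],[0,-0.01,-0.01],75],
  [[-0.006,-0.003,0.08],[0,0,0],75],
  [[0,0,0.04],[0,0,0],75],
  [[0,0,0],[0,0,0],75],
])

```text
time_s: 30.9
tool_pos: [471.9, 33.2, 7.5]
eef_rot: [3.14, -0.001, -0.218]
wrist_force: [-0.6, 0.1, -0.3]
opening: 64.2
```

```bash
python3 -c "
from h import *
im=ctrl.camera('wrist');save('c31',cv2.resize(im[180:330,220:420],None,fx=4,fy=4,interpolation=cv2.INTER_CUBIC))
plan(471.8,32.8,6,-.22)
"
```

```text
t 30.95 tcp [472.2  33.2   7.8] rpy [ 3.14e+00 -1.00e-03 -2.18e-01] F [-0.7 -0.9  0.8] open 64.1
  shift [-0.001  0.002  0.009] turn [ 0.002 -0.002  0.004] rows>= 0.03
   [-0.001, 0.002, 0.009] [0.002, -0.002, 0.004]
```

View pics/c31.png

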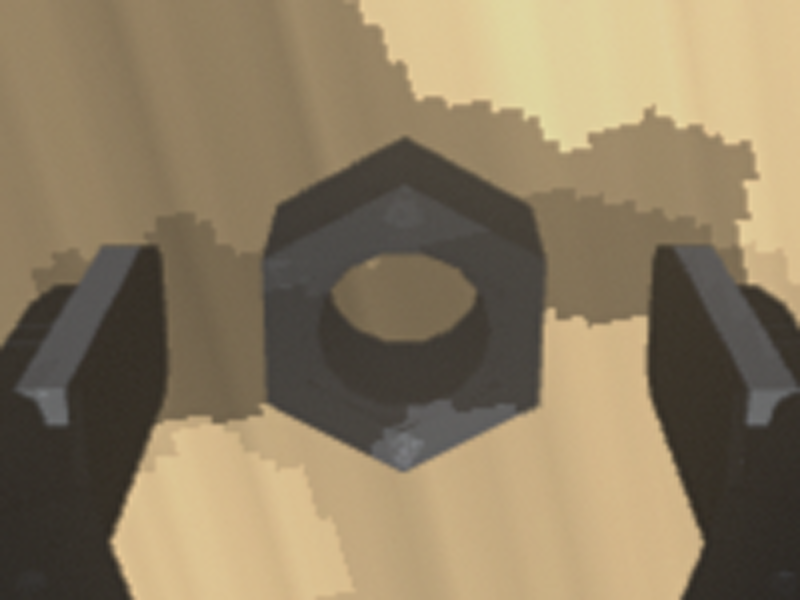

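The nut is between the jaws with its flats square to the pads. I'll close.

Emit:
play_rows([
  [[0,0,0.008],[0,0,0],75],
  [[0,0,0],[0,0,0],25],
  [[0,0,0],[0,0,0],25],
  [[0,0,0],[0,0,0],25],
  [[0,0,0],[0,0,0],25],
])

```text
time_s: 31.58
tool_pos: [473.4, 33.2, 7.7]
eef_rot: [3.141, -0.004, -0.218]
wrist_force: [-0.0, -0.2, -1.6]
opening: 34.2
```

Emit:
play_rows([
  [[0,0,0],[0,0,0],20],
  [[0,0,0],[0,0,0],20],
])

```text
time_s: 31.82
tool_pos: [473.1, 33.2, 7.5]
eef_rot: [3.141, -0.003, -0.218]
wrist_force: [-0.1, -0.1, -0.7]
opening: 34.5
```

```bash
python3 -c "
from h import *
im=ctrl.camera('wrist');save('c32',cv2.resize(im[180:330,220:420],None,fx=4,fy=4,interpolation=cv2.INTER_CUBIC))
plan(471.8,32.8,6,-.22)
"
```

```text
t 31.88 tcp [473.1  33.2   7.5] rpy [ 3.141e+00 -3.000e-03 -2.180e-01] F [ 0.6 -0.8 -0.8] open 34.4
  shift [-0.006  0.003  0.007] turn [ 0.001 -0.006  0.004] rows>= 0.03
   [-0.006, 0.003, 0.007] [0.001, -0.006, 0.004]
```

View pics/c32.png

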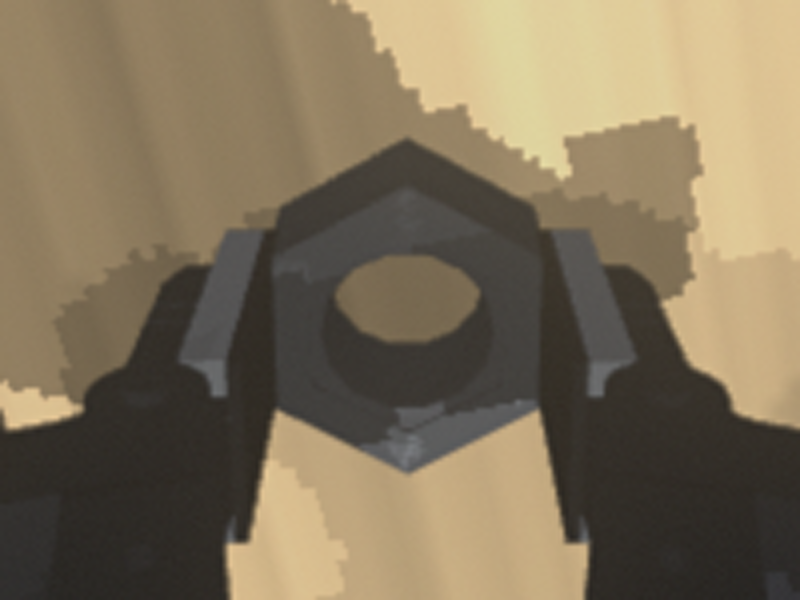

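Gripped. Lift and carry.

```bash
python3 -c "
from h import *
print(intool(ray('wrist',(321.7,262.2),18)))
"
```

```text
[  0.3146208    0.49308597 -10.52970422]
```

Emit:
play_rows([
  [[0,0,-0.1],[0,0,0],20],
  [[0,0,-0.2],[0,0,0],20],
  [[0,0,-0.25],[0,0,0],20],
  [[0,0,-0.2],[0,0,0],20],
])

```text
time_s: 32.38
tool_pos: [469.8, 33.2, 157.6]
eef_rot: [3.139, 0.005, -0.218]
wrist_force: [0.4, 1.4, -0.8]
opening: 34.2
```

```bash
python3 -c "
from h import *
plan(447.2,-250.4,140,-.42,6)
"
```

```text
t 32.38 tcp [469.8  33.2 157.6] rpy [ 3.139  0.005 -0.218] F [ 0.4  1.4 -0.8] open 34.2
  shift [0.196 1.409 0.091] turn [0.007 0.009 0.386] rows>= 4.56
   [0.033, 0.235, 0.015] [0.001, 0.002, 0.064]
   [0.041, 0.234, 0.015] [0.001, 0.002, 0.064]
   [0.048, 0.232, 0.015] [0.001, 0.002, 0.064]
   [0.056, 0.23, 0.015] [0.001, 0.002, 0.064]
   [0.064, 0.228, 0.015] [0.001, 0.002, 0.064]
   [0.072, 0.226, 0.015] [0.001, 0.002, 0.064]
```

Emit:
play_rows([
  [[0.035,0.235,0],[0,0,0.065],20],
  [[0.045,0.235,0],[0,0,0.065],20],
  [[0.055,0.23,0.01],[0,0,0.065],20],
  [[0.06,0.23,0.01],[0,0,0.065],20],
  [[0.06,0.2,0.01],[0,0,0.065],20],
])

```text
time_s: 33.0
tool_pos: [458.5, -202.3, 156.8]
eef_rot: [3.141, -0.005, -0.386]
wrist_force: [0.5, 0.3, -0.3]
opening: 34.2
```

```bash
python3 -c "
from h import *
plan(447.4,-249.7,135,-.42)
"
```

```text
t 33.0 tcp [ 458.5 -202.3  156.8] rpy [ 3.141 -0.005 -0.386] F [ 0.5  0.3 -0.3] open 34.2
  shift [0.037 0.241 0.109] turn [ 0.001 -0.009  0.065] rows>= 0.85
   [0.037, 0.241, 0.109] [0.001, -0.009, 0.065]
```

Emit:
play_rows([
  [[0.02,0.13,0.05],[0,0,0.04],20],
  [[0.015,0.06,0.05],[0,0,0.02],20],
  [[0,0,0],[0,0,0],20],
  [[0,0,0],[0,0,0],20],
])

```text
time_s: 33.5
tool_pos: [449.8, -242.7, 135.6]
eef_rot: [-3.141, -0.004, -0.422]
wrist_force: [0.7, 0.8, -1.1]
opening: 33.9
```

```bash
python3 -c "
from h import *
plan(447.6,-249.6,105,-.42,2)
"
```

```text
t 33.5 tcp [ 449.8 -242.7  135.6] rpy [-3.141 -0.004 -0.422] F [ 0.7  0.8 -1.1] open 33.9
  shift [0.004 0.036 0.153] turn [-0.001 -0.007 -0.003] rows>= 0.5
   [0.002, 0.018, 0.077] [-0.0, -0.004, -0.002]
   [0.002, 0.018, 0.077] [-0.0, -0.004, -0.002]
```

Emit:
play_rows([
  [[0.002,0.018,0.07],[0,-0.005,0],20],
  [[0.002,0.015,0.07],[0,0,0],20],
  [[0,0,0],[0,0,0],20],
  [[0,0,0],[0,0,0],20],
])

```text
time_s: 34.0
tool_pos: [448.3, -247.4, 105.7]
eef_rot: [-3.141, -0.001, -0.418]
wrist_force: [-0.1, 0.1, -0.5]
opening: 34.4
```

```bash
python3 -c "
from h import *
plan(447.6,-249.6,88,-.42,1)
im=ctrl.camera('wrist');save('w33',cv2.resize(im[150:330,180:460],None,fx=2.8,fy=2.8))
"
```

```text
t 34.0 tcp [ 448.3 -247.4  105.7] rpy [-3.141e+00 -1.000e-03 -4.180e-01] F [-0.1  0.1 -0.5] open 34.4
  shift [0.001 0.012 0.089] turn [-0.001 -0.002  0.004] rows>= 0.29
   [0.001, 0.012, 0.089] [-0.001, -0.002, 0.004]
```

View pics/w33.png

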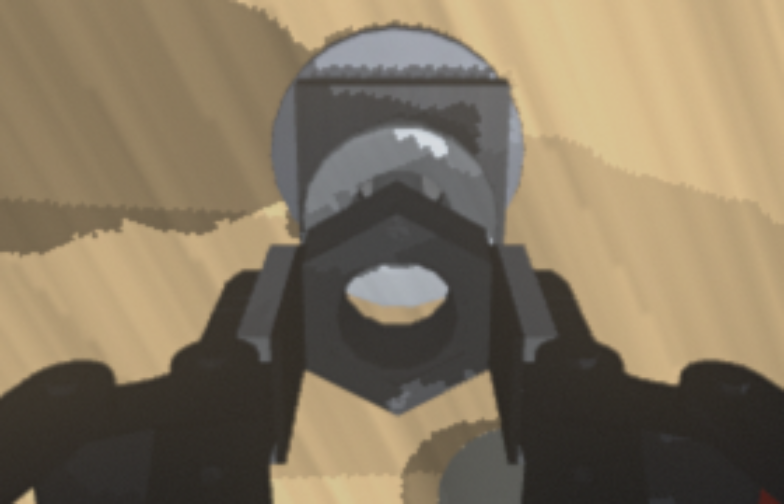

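Emit:
play_rows([
  [[0.001,0.01,0.06],[0,0,0],20],
  [[0,0,0.045],[0,0,0],20],
  [[0,0,0],[0,0,0],20],
  [[0,0,0],[0,0,0],20],
])

```text
time_s: 34.55
tool_pos: [447.7, -249.4, 83.4]
eef_rot: [-3.141, -0.001, -0.418]
wrist_force: [-0.1, -0.2, -0.7]
opening: 34.0
```

```bash
python3 -c "
from h import *
plan(447.6,-249.6,75,-.42,1)
im=ctrl.camera('wrist');save('w34',cv2.resize(im[150:330,180:460],None,fx=2.8,fy=2.8))
"
```

```text
t 34.55 tcp [ 447.7 -249.4   83.4] rpy [-3.141e+00 -1.000e-03 -4.180e-01] F [-0.1 -0.2 -0.7] open 34.0
  shift [-0.     0.001  0.042] turn [-0.002 -0.002  0.004] rows>= 0.13
   [-0.0, 0.001, 0.042] [-0.002, -0.002, 0.004]
```

View pics/w34.png

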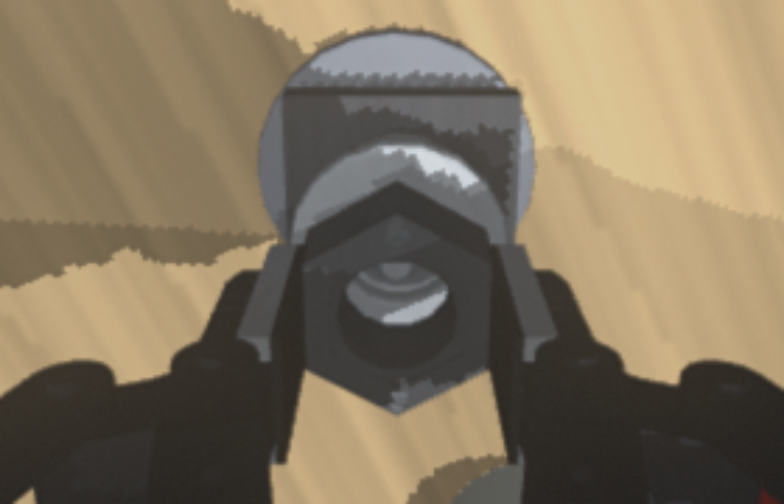

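Emit:
play_rows([
  [[0,0,0.02],[0,0,0],20],
  [[0,0,0.02],[0,0,0],20],
  [[0,0,0],[0,0,0],20],
])

```text
time_s: 34.98
tool_pos: [448.0, -249.6, 75.3]
eef_rot: [-3.141, -0.002, -0.418]
wrist_force: [0.5, -0.3, 0.0]
opening: 34.0
```

```bash
python3 -c "
from h import *
plan(447.6,-249.6,67.5,-.42,1)
im=ctrl.camera('wrist');save('w35',cv2.resize(im[150:330,180:460],None,fx=2.8,fy=2.8))
"
```

```text
t 34.98 tcp [ 448.  -249.6   75.3] rpy [-3.141e+00 -2.000e-03 -4.180e-01] F [ 0.5 -0.3  0. ] open 34.0
  shift [-0.002  0.001  0.039] turn [-0.001 -0.004  0.004] rows>= 0.13
   [-0.002, 0.001, 0.039] [-0.001, -0.004, 0.004]
```

View pics/w35.png

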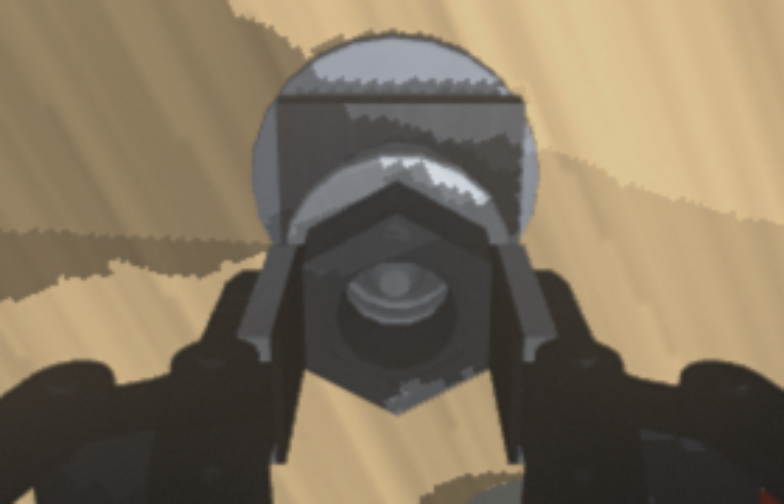

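```bash
python3 -c "
from h import *
print(intool(ray('wrist',(321.1,251.4),72)))
"
```

```text
[-0.01276666  1.4071074   3.48459942]
```

Emit:
play_rows([
  [[-0.002,0,0.015],[0,0,0],20],
  [[0,0,0.015],[0,0,0],20],
  [[0,0,0.008],[0,0,0],20],
  [[0,0,0],[0,0,0],20],
])

```text
time_s: 35.52
tool_pos: [447.8, -249.5, 67.5]
eef_rot: [-3.141, -0.003, -0.418]
wrist_force: [0.6, 0.7, -0.4]
opening: 34.2
```

```bash
python3 -c "
from h import *
plan(447.6,-249.6,67.5,-.42,1)
im=ctrl.camera('wrist');save('w36',cv2.resize(im[150:330,180:460],None,fx=2.8,fy=2.8))
"
```

```text
t 35.52 tcp [ 447.8 -249.5   67.5] rpy [-3.141e+00 -3.000e-03 -4.180e-01] F [ 0.6  0.7 -0.4] open 34.2
  shift [-0.001  0.001 -0.   ] turn [-0.001 -0.005  0.004] rows>= 0.02
   [-0.001, 0.001, -0.0] [-0.001, -0.005, 0.004]
```

View pics/w36.png

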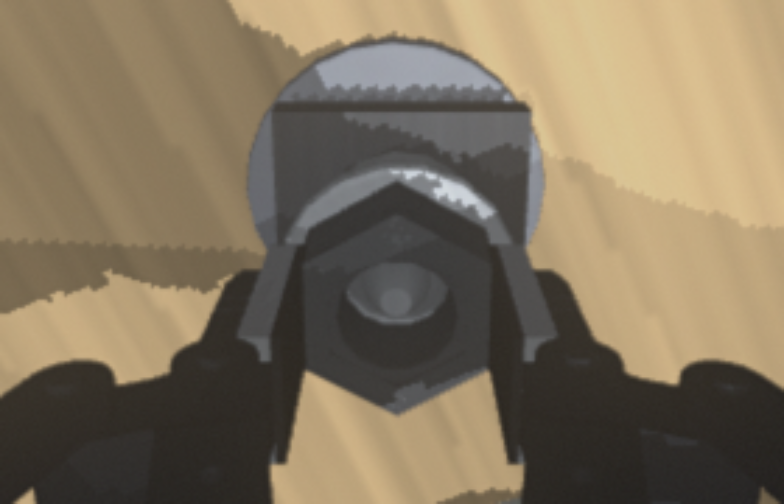

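The nut is at its seated height, and the tip is inside the bore at crop (396,302). I'll lower half a millimetre and release.

Emit:
play_rows([
  [[0,0,0.003],[0,0,0],20],
  [[0,0,0],[0,0,0],60],
  [[0,0,0],[0,0,0],60],
  [[0,0,0],[0,0,0],60],
  [[0,0,0],[0,0,0],60],
])

```text
time_s: 36.2
tool_pos: [448.3, -249.8, 67.7]
eef_rot: [-3.141, -0.004, -0.418]
wrist_force: [-0.2, -0.2, 0.6]
opening: 51.2
```

Emit:
play_rows([
  [[0,0,-0.05],[0,0,0],60],
  [[0,0,-0.15],[0,0,0],60],
  [[0,0,-0.25],[0,0,0],60],
  [[0,0.1,-0.1],[0,0,0],60],
  [[0,0.1,0],[0,0,0],60],
])

```text
time_s: 36.83
tool_pos: [431.6, -286.1, 183.8]
eef_rot: [-3.141, -0.005, -0.416]
wrist_force: [0.7, -0.3, -0.6]
opening: 51.0
```

Emit:
play_rows([
  [[0,0.12,0],[0,0,0],60],
  [[0,0,0],[0,0,0],60],
  [[0,0,0],[0,0,0],60],
])

```text
time_s: 37.2
tool_pos: [421.9, -309.4, 186.4]
eef_rot: [3.141, -0.008, -0.417]
wrist_force: [-0.5, 0.8, 0.1]
opening: 51.5
```

```bash
python3 -c "
from h import *
go(447,-250,150,-.42)
im=ctrl.camera('wrist');save('w37',im)
im=ctrl.camera('side');save('s37',cv2.resize(im[200:350,300:500],None,fx=4,fy=4,interpolation=cv2.INTER_CUBIC)); save('s37f',im)
for n in ('plate','tube','washer','nut','bin','coupling','carton'):
  for c in ('side','wrist'):
    print(c,n,[(round(l['conf'],2),np.round(l['position'],0).tolist()) for l in ctrl.landmark_of(c,n)])
"
```

```text
t 37.2 tcp [ 421.9 -309.4  186.4] rpy [ 3.141 -0.008 -0.417] F [-0.5  0.8  0.1] open 51.5
  shift [-0.007 -0.322  0.182] turn [ 0.    -0.015  0.006] rows>= 1.18
side plate [(0.83, [536.0, 110.0, -2.0]), (0.7, [365.0, 229.0, 3.0]), (0.63, [448.0, -252.0, 21.0])]
wrist plate [(0.42, [558.0, -435.0, -1.0])]
side tube [(0.47, [449.0, -253.0, 29.0])]
wrist tube []
side washer [(0.55, [446.0, -253.0, 54.0])]
wrist washer []
side nut [(0.8, [446.0, -252.0, 64.0])]
wrist nut [(0.63, [443.0, -249.0, 62.0])]
side bin [(0.55, [527.0, 464.0, 0.0])]
wrist bin []
side coupling [(0.88, [431.0, -394.0, 3.0]), (0.32, [446.0, -256.0, 58.0])]
wrist coupling [(0.88, [433.0, -392.0, 3.0])]
side carton [(0.58, [556.0, -432.0, 2.0]), (0.41, [623.0, -8.0, -2.0])]
wrist carton [(0.73, [558.0, -433.0, 3.0])]
```

View pics/w37.png

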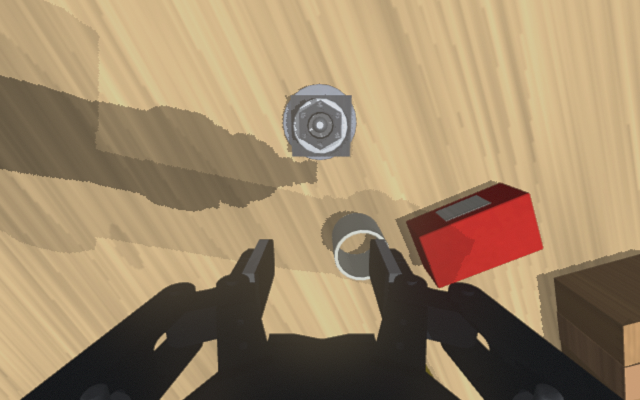

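View pics/s37.png

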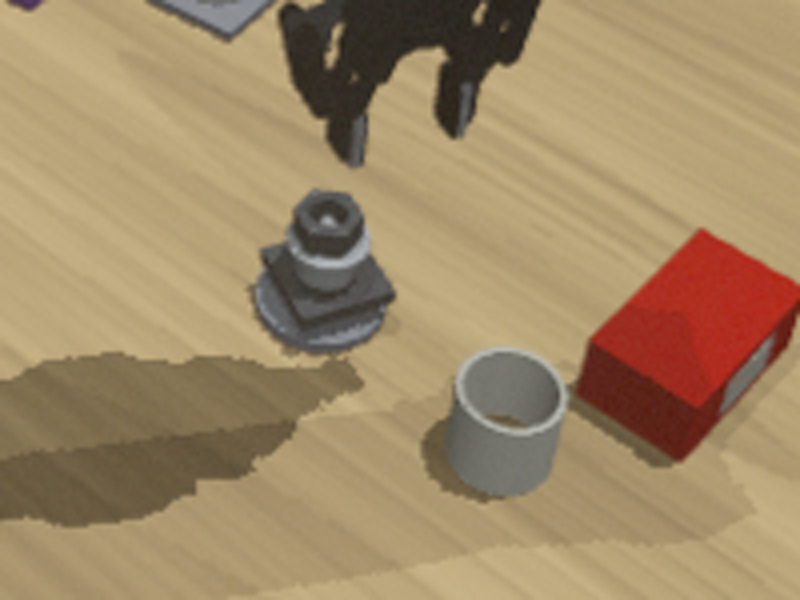

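The wrist view shows the stack concentric at (320,122). The side crop shows plate, tube, washer and nut in order and level, with the gripper clear. Everything else stands where it was, so I'll hand in.

```bash
python3 -c "
from plant import ctrl
print(ctrl.job_done())"
```

```text
the job is handed in; nothing more can be done
None
```

I built the bolt set on the tall, round-footed post in the order asked: dark square plate, spacer tube, round washer, hex nut. I handed the job in at about 38 s, and it reported no verdict.

- **Heights:** from the side camera, the undersides measured about 21, 29, 54 and 64 mm against 22, 32, 54 and 60 mm. The tube and nut readings are 3 to 4 mm off, but that is within the network's roughly 4 mm error. The gripper heights at release fit all four parts being seated, to within 1 to 2 mm.
- **Position and level:** the side camera put all four parts within about 3 mm of the post's axis. In the last side and wrist pictures they lie level and concentric.
- **Disagreeing reports:** the wrist camera gave one false "plate" on the carton (confidence 0.42) and did not find the plate, tube or washer in the stack. The side camera also gave a low-confidence "coupling" on the stack.
- **Bystanders:** I never touched the bin, coupling or carton, nor the short post, and the last pictures show no sign they moved. The gripper was clear of everything.

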